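Isolate the laser, clear the optical bench, rack the filter cubes, power up again

ROBOT

A 6-joint arm with a two-finger parallel gripper is mounted at the origin on the work surface. World frame = base frame: x ahead of the robot, y to its left, z up, the work surface at z = 0. Lengths are in mm, angles in rad, forces in N, time in s.
With the tool pointing down it reaches from about 400 to 925 mm from the base axis. Payload 12.5 kg.
Tool frame: the origin (TCP) lies at the very end of the fingers, on their centre line; the grasp point (between the pads) lies 19 mm behind it (env.tcp_to_grasp is the distance from the TCP to the grasp point, in mm); z points along the fingers, x is the direction in which the jaws open and shut, and the axes are right-handed (so a half turn about z gives the same grasp; the last joint's range is limited). The gripper opens to 95 mm and grips with 3 to 60 N. Pads are 20 mm wide; open, the fingers measure 119 mm over their backs; the gripper's body (75 mm by 180 mm) begins 59 mm behind the grasp point.
Start: joints at [-0.106, 0.491, 1.559, -0, 1.092, -0.106], TCP at [625.017, 0.021, 214.661] pointing down, gripper open.
Joint ranges: [-3.1, 3.1], [-0.84, 2.19], [0.05, 2.79], [-1.13, 4.28], [0.06, 2.93], [-2.69, 2.69]. Speed limits (rad/s): [2.22, 2.22, 2.79, 3.14, 3.14, 3.14].

INTERFACE

Orientations are given as [roll, pitch, yaw] about the fixed x, y, z axes, in that order (R = Rz(yaw) Ry(pitch) Rx(roll)).
In Python, from cell import env, vision, job gives the robot as it stands.
- The arm moves only by the shell command python3 -m pendant 'ROWS' [OPENING]. ROWS is JSON, a list of rows, each a list of 4 numbers: the shift along the tool's x, y, z in mm, then the turn about the tool's z in degrees. In form: [[tx, ty, tz, turn], ...]. A call has 1 to 8 rows; each row is the pose to reach, as a shift and turn from the pose measured when the call began, along the tool's axes at that moment; what a row does not reach only later rows make up. A row lasts 1/8 s, in which the tool goes at most 62.5 mm and 10.7 degrees, less where a joint would pass 70% of its speed; a pose out of reach is approached as far as the arm can. A call with a gripper value outside its range is refused whole. OPENING is the closure, from 0 (fully open) to 1 (shut), set as the call begins (- or left out, the last holds). The fingers move at their own pace and stop on an object; the grip force is fixed at half the most. Time passes only in rows, so rows that repeat a pose let the fingers close. It gives the time, the measured TCP pose, the force and the opening at its end, in the units of the state.
- env.state(): the state, without advancing time (a new reading comes with each control period).
- vision.read_camera(name): name is "scene" or "side" or "wrist"; returns a dict with "pixels" (384x512x3 uint8, red, green, blue), "intrinsics" (3x3 intrinsics, pixels), "k1" (the pictures are not rectified: a ray, as slopes to the right and down, at radius r is drawn at 1 + k1 r^2 times it, then the intrinsics apply), "R" (3x3) and "t" (3): a world point X has camera coordinates R X + t; the wrist camera has in their place "tool_from_camera" (4x4, takes a point from camera to tool coordinates, whose origin is the TCP and whose axes are the tool frame's). Camera axes: x right, y down, z forward; pixel columns grow to the right and rows downward; lengths in mm; the calibration is good to about 2 mm. A picture is of the moment at which its call begins: read the wrist's pose just before it. There is no depth.
- job.job_done(): hands the job in, once; it reports no verdict.
Trained networks look in a picture, given as the dict that the camera call returned (one of the last four; its "shot" number tells which), for a name from the list of things; names that differ only in an ending like _2 or _b are one class to them, and where a whole thing is asked for, a point or a joint stands for the part that bears it (a point fixed in the world has none). Each returns a list of dicts, best first, with "confidence" (0 to 1); they miss things now and then, are a little off and sometimes report something else, mostly with a low value. They report only what shows in the picture. A call takes as long as a camera call. They do not tell look-alikes from the thing itself.
- vision.find_in(picture, query): "at" ([x, y, z] in mm, in the coordinates of the camera as it stood for that picture, good to about 4 mm: the middle of the surface that is visible of it).
- vision.regions_of(picture, query): "pixels" (384x512 bool, what is visible of it).
The state is a dict: "t": time; "joints": joint angles; "qvel": joint speeds; "tau": joint torques, N m; "eef_pos": TCP position; "tcp_rot": TCP orientation; "ft_force": force on the tool from outside, world axes, zero at the start; "moment": the same for the moment, N m; "opening": opening from 0.0 (shut) to 1.0 (fully open).
Only numpy, scipy, OpenCV 4.12 (cv2) and the standard library are available. Lean on these libraries where they do the work, as an engineer would, in place of code of your own. Each camera call takes 0.05 s, during which the arm holds its last target.

TASK

Switch the laser off at its isolator (yellow box, red handle), and while it is off put every pink foam offcut into the blue waste bin and stand each filter cube upright on the shelf, centred on the label of its own colour and square to it, so they make a neat row. When everything is away, switch the laser back on. Leave the lamp's isolator on, and the oil bottle, objective and screwdriver where they are.

Things in the scene. Friction and masses are not known exactly. Their poses are not given: they have to be found in the camera images.
- laser_box: yellow box with a red handle: the laser's isolator (the one to operate). Fixed box 110 (x) x 70 (y) x 50 high; origin: centre of its underside. A green dot on its top marks the ON side (box +x), a white dot the OFF side (box -x).
- laser (a joint): toggle handle of that box: hinged on the box y axis, 52 mm above its underside, over its centre; stem 12 mm thick; head 22 (x) x 34 (y) x 36 high, its middle 70 mm and its end 88 mm from the hinge. +0.5 = ON (leans to box +x), 0 upright, -0.5 = OFF (leans to box -x). An over-centre spring snaps it to whichever side of upright it is on; about 4 N at the head tips it over.
- laser_tip (a point): point near the end of that handle, on its axis, 85 mm from the hinge.
- lamp_box: grey box with a black handle: the microscope lamp's isolator (leave it on). Fixed box 110 (x) x 70 (y) x 50 high; origin: centre of its underside. A green dot on its top marks the ON side (box +x), a white dot the OFF side (box -x).
- lamp (a joint): toggle handle of that box: hinged on the box y axis, 52 mm above its underside, over its centre; stem 12 mm thick; head 22 (x) x 34 (y) x 36 high, its middle 70 mm and its end 88 mm from the hinge. +0.5 = ON (leans to box +x), 0 upright, -0.5 = OFF (leans to box -x). An over-centre spring snaps it to whichever side of upright it is on; about 4 N at the head tips it over.
- lamp_tip (a point): point near the end of that handle, on its axis, 85 mm from the hinge.
- shelf: low aluminium shelf, fixed: board 130 (x) x 260 (y), its top face 40 mm above the table, an upstand 8 mm higher along its far (+x) edge. Origin: centre of its underside at table height. Three coloured labels lie in a row along its y, 60 mm apart, on its middle line.
- label_red: red square label 50 x 50, flat on the shelf (no thickness to speak of), axes parallel to the shelf's. Origin: its centre, on the shelf's top face. Which colour is in which place varies.
- cube_red: filter cube, black with a red top, 44 x 44 and 40 high, 0.12 kg, loose, standing upright on the table; may be absent. Origin: centre of its underside, z up. Any of its four sides may face forward.
- label_green: green square label 50 x 50, flat on the shelf (no thickness to speak of), axes parallel to the shelf's. Origin: its centre, on the shelf's top face. Which colour is in which place varies.
- cube_green: filter cube, black with a green top, 44 x 44 and 40 high, 0.12 kg, loose, standing upright on the table; may be absent. Origin: centre of its underside, z up. Any of its four sides may face forward.
- label_blue: blue square label 50 x 50, flat on the shelf (no thickness to speak of), axes parallel to the shelf's. Origin: its centre, on the shelf's top face. Which colour is in which place varies.
- cube_blue: filter cube, black with a blue top, 44 x 44 and 40 high, 0.12 kg, loose, standing upright on the table; may be absent. Origin: centre of its underside, z up. Any of its four sides may face forward.
- scrap0: offcut of stiff pink packing foam, stepped: 48 (x) x 30 (y) and 18 high, with a second step 26 (x) x 30 (y) x 12 on it centred at x = -8 (30 high in all); about 15 g; loose; may be absent. Origin: centre of its underside; take it across its y.
- scrap1: offcut of stiff pink packing foam, stepped: 48 (x) x 30 (y) and 18 high, with a second step 26 (x) x 30 (y) x 12 on it centred at x = -8 (30 high in all); about 15 g; loose; may be absent. Origin: centre of its underside; take it across its y.
- scrap2: offcut of stiff pink packing foam, stepped: 48 (x) x 30 (y) and 18 high, with a second step 26 (x) x 30 (y) x 12 on it centred at x = -8 (30 high in all); about 15 g; loose; may be absent. Origin: centre of its underside; take it across its y.
- scrap3: offcut of stiff pink packing foam, stepped: 48 (x) x 30 (y) and 18 high, with a second step 26 (x) x 30 (y) x 12 on it centred at x = -8 (30 high in all); about 15 g; loose; may be absent. Origin: centre of its underside; take it across its y.
- bin: open blue waste bin, fixed: 200 (x) x 150 (y), 90 high, walls and floor 4 thick. Origin: centre of its underside.
- oil: small amber bottle, 34 wide, 75 high, standing loose; leave it. Origin: centre of its underside.
- objective: brass and steel microscope objective, 32 wide, 50 high, standing loose; leave it. Origin: centre of its underside.
- driver: screwdriver 160 long lying loose beyond the shelf; leave it. Its length is along its x.
Not all that is in view belongs to the job. Of the things like the laser_box, leave any that is turquoise; of the rest the larger one is meant.

How it is judged:
By the outcome, as a careful person would: the job done as asked, in the order asked, and still so for the second after the job is handed in, with the robot touching nothing.
Of cube_red, cube_green, cube_blue only 2 to 3 are there at a start; the rules pass over those that are not, and their reading is None.
Of scrap0, scrap1, scrap2, scrap3 only 3 to 4 are there at a start; the rules pass over those that are not, and their reading is None.
At some moment in a run one of cube_red, cube_green, cube_blue, scrap0, scrap1, scrap2, scrap3 may be knocked a few centimetres aside while the robot is not near it.
It also fails if it takes over 208 s, if anything falls off the work surface, if the arm or the gripper's body presses on something with over 40 N, if the wrist force passes 120 N, or if a joint passes its speed limit or range.

## Working session

There is one attempt and no reset: what is moved stays moved. The work goes in short steps, Python scripts to look and compute and a shell command to move; the robot and the scene stay as the last step left them, time stands still between calls to the robot, and variables do not carry over. Pictures are saved under pics/ and viewed, and the job is handed in when it is done.

```bash
ls; mkdir -p pics; cat > h.py <<'E'
import numpy as np, cv2
from cell import env, vision, job
from scipy.spatial.transform import Rotation as Ro
def save(p,name,crop=None,scale=1):
    im=p["pixels"][:,:,::-1]
    if crop: a,b,c,d=crop; im=im[b:d,a:c]
    if scale!=1: im=cv2.resize(im,None,fx=scale,fy=scale,interpolation=cv2.INTER_CUBIC)
    cv2.imwrite("pics/"+name,im)
def pose():
    s=env.state(); R=Ro.from_euler('xyz',s["tcp_rot"]).as_matrix(); return R,np.array(s["eef_pos"])
def cam(p,tp=None):
    if p.get("R") is not None: return np.array(p["R"]),np.array(p["t"])
    R,t=tp; T=np.array(p["tool_from_camera"]); Rw=R@T[:3,:3]; tw=R@T[:3,3]+t
    return Rw.T,-Rw.T@tw
def ray(p,uv):
    K=np.array(p["intrinsics"]); d=np.array([(uv[0]-K[0,2])/K[0,0],(uv[1]-K[1,2])/K[1,1]])
    r=d.copy()
    for _ in range(20): r=d/(1+p["k1"]*(r@r))
    return np.array([r[0],r[1],1])
def toz(p,uv,z,tp=None):
    R,t=cam(p,tp); c=-R.T@t; d=R.T@ray(p,uv); return c+d*(z-c[2])/d[2]
def proj(p,X,tp=None):
    R,t=cam(p,tp); x=R@np.array(X,float)+t; s=x[:2]/x[2]; s=s*(1+p["k1"]*(s@s)); K=np.array(p["intrinsics"]); return np.array([K[0,0]*s[0]+K[0,2],K[1,1]*s[1]+K[1,2]])
def w(p,at,tp=None):
    R,t=cam(p,tp); return R.T@(np.array(at)-t)
E
python3 - <<'E'
from h import *
print(env.state())
for n in ["scene","side","wrist"]:
    p=vision.read_camera(n); save(p,n+"0.png",scale=1.5); print(n,p["k1"],{k:np.round(v,2).tolist() for k,v in p.items() if k in("R","t","intrinsics","tool_from_camera")})
E
```

```text
pics
{'t': 0.0, 'joints': array([-1.05622277e-01,  4.91565113e-01,  1.55947824e+00,  1.82870766e-06,
        1.09174272e+00, -1.05632017e-01]), 'qvel': array([ 3.53751121e-04,  1.07006574e-03, -6.57219971e-05, -8.24218504e-05,
        1.68963496e-04,  2.74964780e-03]), 'tau': array([-9.52334158e-04, -6.12640929e+01, -2.58175153e+01,  6.92750537e-02,
        4.83079045e-02, -1.38641695e-05]), 'eef_pos': array([6.24730235e+02, 3.78434719e-02, 2.14048402e+02]), 'tcp_rot': array([-3.14146521e+00,  1.18659596e-03,  8.97164839e-06]), 'ft_force': array([ 0.63306416, -0.10765026,  0.81983836]), 'moment': array([0.03848922, 0.00426708, 0.02197898]), 'opening': 1.0006047418747046}
scene -0.01973954866623017 {'intrinsics': [[453.06, 0.0, 255.91], [0.0, 453.06, 190.92], [0.0, 0.0, 1.0]], 'R': [[-0.85, 0.52, 0.01], [0.45, 0.74, -0.51], [-0.27, -0.43, -0.86]], 't': [416.13, -261.65, 1706.72]}
side -0.09720657420912042 {'intrinsics': [[351.97, 0.0, 261.17], [0.0, 351.97, 186.83], [0.0, 0.0, 1.0]], 'R': [[-0.98, -0.17, -0.0], [-0.11, 0.63, -0.76], [0.13, -0.75, -0.64]], 't': [563.97, 86.33, 1386.4]}
wrist -0.022964982429994334 {'intrinsics': [[315.7, 0.0, 254.78], [0.0, 315.7, 186.08], [0.0, 0.0, 1.0]], 'tool_from_camera': [[1.0, -0.0, -0.0, 0.95], [0.0, 0.96, 0.29, -81.04], [0.0, -0.29, 0.96, -169.86], [0.0, 0.0, 0.0, 1.0]]}
```

View pics/scene0.png

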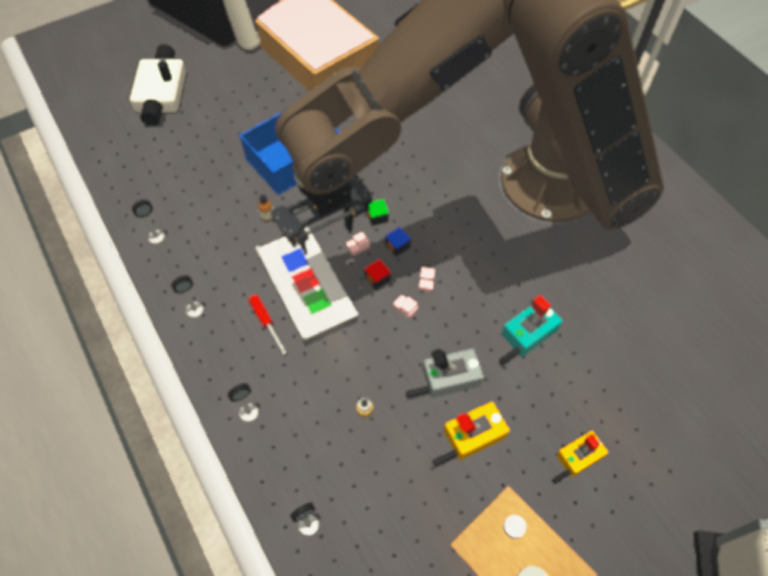

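View pics/side0.png

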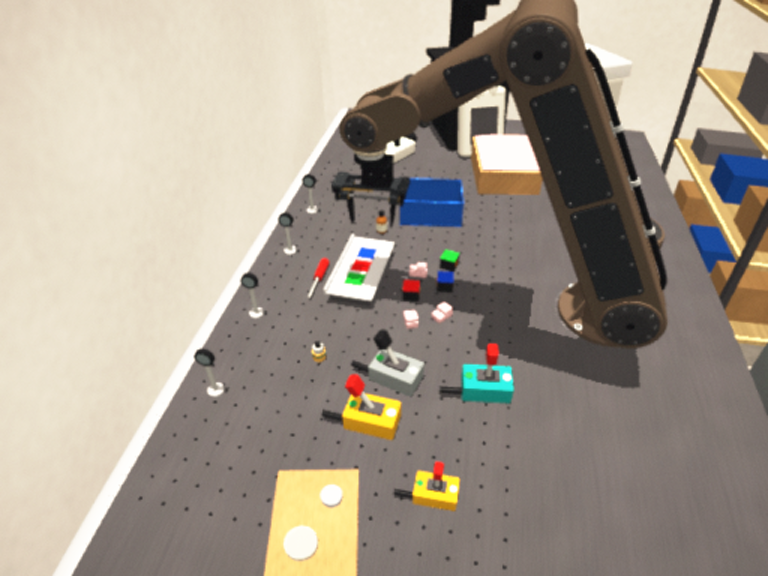

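View pics/wrist0.png

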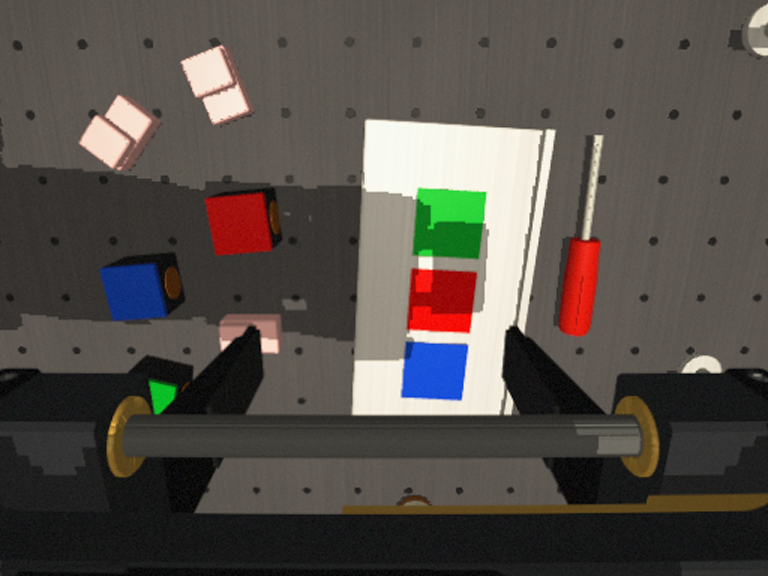

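The scene view shows two yellow boxes with red handles, at 1.5x pixels (478,428) and (582,452), and a turquoise one at (533,325). The larger yellow box at (478,428) fits the description: it isn't turquoise and it is bigger than the other yellow one. There are three cubes and three scraps in view. Next I'll confirm the box in a crop and measure.

```bash
python3 - <<'E'
from h import *
s=vision.read_camera("scene"); save(s,"crop1.png",(260,180,420,330),4)
d=vision.read_camera("side")
names=["laser_box","laser","lamp_box","shelf","label_red","label_green","label_blue","cube_red","cube_green","cube_blue","scrap0","bin","oil","objective","driver"]
for p in (s,d):
  print('---')
  for n in names:
    for r in vision.find_in(p,n)[:5]: 
        if r["confidence"]>.25: print(n,round(r["confidence"],2),np.round(w(p,r["at"]),0), np.round(proj(p,w(p,r["at"])),0))
tp=pose(); p=vision.read_camera("wrist")
print('--wrist')
for n in names:
    for r in vision.find_in(p,n)[:5]: 
        if r["confidence"]>.25: print(n,round(r["confidence"],2),np.round(w(p,r["at"],tp),0))
E
```

```text
---
laser_box 0.9 [564. 443.  48.] [312. 291.]
laser_box 0.74 [324. 319.  47.] [352. 221.]
laser_box 0.65 [395. 590.  36.] [388. 305.]
laser 0.66 [431.  85.  19.] [283. 186.]
laser 0.53 [577. 434. 126.] [309. 282.]
laser 0.46 [308. 309. 137.] [359. 202.]
laser 0.34 [ 663. -101.   43.] [196. 173.]
lamp_box 0.94 [522. 312.  50.] [299. 248.]
shelf 0.96 [683. -18.  42.] [202. 193.]
label_red 0.54 [670. -39.  44.] [203. 187.]
label_green 0.71 [672.  19.  43.] [211. 200.]
label_green 0.48 [684. -17.  41.] [202. 194.]
label_blue 0.76 [ 664. -100.   43.] [196. 173.]
cube_red 0.77 [524.  24.  42.] [250. 181.]
cube_red 0.31 [672. -41.  44.] [202. 186.]
cube_green 0.6 [ 430. -120.   42.] [252. 140.]
cube_green 0.38 [671.  18.  44.] [211. 200.]
cube_blue 0.64 [436. -32.  41.] [264. 159.]
scrap0 0.66 [503. 120.  22.] [270. 203.]
scrap0 0.61 [516. -75.  22.] [238. 163.]
scrap0 0.48 [684. -18.  41.] [202. 193.]
bin 0.56 [ 578. -431.   37.] [176. 100.]
driver 0.6 [786. -23.  26.] [174. 209.]
---
laser_box 0.92 [544. 450.  48.] [245. 275.]
laser_box 0.83 [305. 327.  50.] [324. 254.]
laser_box 0.72 [3
[... 549 characters left out ...]
72.]
cube_blue 0.44 [430. -15.  38.] [296. 187.]
scrap0 0.68 [503. 135.  24.] [273. 213.]
scrap0 0.54 [424.  90.  22.] [295. 208.]
scrap0 0.44 [503. -66.  18.] [280. 181.]
bin 0.72 [ 505. -341.   43.] [287. 141.]
objective 0.6 [701. 285.  23.] [212. 235.]
--wrist
shelf 0.67 [505. 115.  25.]
shelf 0.63 [671.   1.  39.]
label_red 0.6 [668. -39.  42.]
label_green 0.72 [672.  19.  39.]
label_green 0.38 [510. 113.  25.]
label_blue 0.91 [667. -97.  41.]
cube_green 0.96 [ 443. -112.   26.]
cube_green 0.68 [519. -70.  17.]
cube_blue 0.6 [440. -29.  41.]
cube_blue 0.41 [ 656. -256.   12.]
scrap0 0.94 [520. -68.  17.]
scrap0 0.8 [508. 116.  25.]
scrap0 0.7 [432.  88.  16.]
driver 0.63 [784. -22.  24.]
```

View pics/crop1.png

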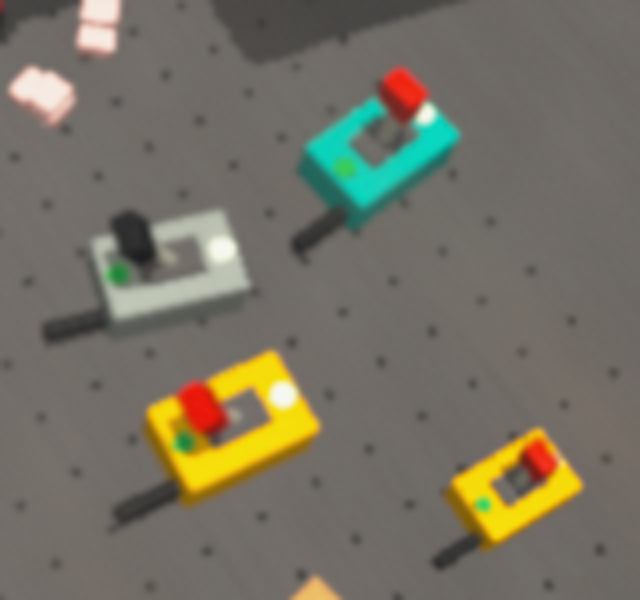

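The crop shows the large yellow box at crop (235,425), handle leaning to the green (ON) dot at (184,441) and white dot at (283,395). The small yellow box (515,490) and the turquoise one (385,140) are not the target. Next I'll measure it.

```bash
cat >> h.py <<'E'
def go(xyz,yawdeg=None,verbose=True):
    """shift in current tool axes and turn (deg) to reach target TCP, tool down w/ yaw"""
    R,t=pose(); d=R.T@(np.array(xyz,float)-t)
    yaw=np.degrees(np.arctan2(R[1,0],R[0,0]))
    out=list(np.round(d,1))
    if yawdeg is not None:
        e=(yaw-yawdeg+90)%180-90; out.append(round(e,1))
    s=env.state()
    print("at",np.round(t,1),"yaw",round(yaw,1),"j6",round(s['joints'][5],2),"t",round(s['t'],2),"-> row",[float(v) for v in out])
E
python3 - <<'E'
from h import *
s=vision.read_camera("scene");d=vision.read_camera("side")
g=toz(s,(306,290.25),50);wh=toz(s,(330.75,278.75),50); print(g,wh,np.degrees(np.arctan2(*(g-wh)[1::-1])))
for p in(s,d):
  hsv=cv2.cvtColor(p["pixels"],cv2.COLOR_RGB2HSV)
  for r in vision.regions_of(p,"laser_box")[:3]:
    m=r["pixels"].astype(np.uint8); c=np.argwhere(m)[:,::-1]
    print(r["confidence"],c.mean(0),m.sum(),toz(p,c.mean(0),50).round())
save(d,"side1.png",(190,210,350,350),4)
s_=env.state(); go([400,300,250],0)
E
```

```text
[578.67475155 432.89181983  50.        ] [496.02144477 441.99809059  50.        ] -6.287165935550136
0.84 [386.26299694 303.28746177] 654 [402. 585.  50.]
0.64 [314.70993733 288.03849597] 1117 [553. 441.  50.]
0.64 [178.81239531 103.08040201] 1194 [ 578. -402.   50.]
0.97 [245.08972125 273.84407666] 1148 [545. 446.  50.]
0.94 [289.04816223 325.94043093] 789 [389. 597.  50.]
0.69 [323.79821074 253.47614314] 1006 [306. 323.  50.]
at [625.    0.  214.7] yaw -0.0 j6 -0.11 t 2.75 -> row [-225.0, -300.0, -35.4, -0.0]
```

View pics/side1.png

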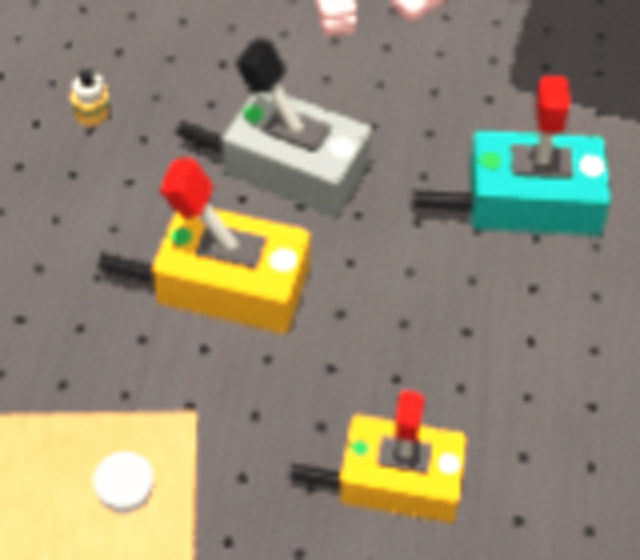

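```bash
python3 -m pendant '[[-85,-370,-60,0],[-85,-370,-60,0],[-85,-370,-60,0],[-85,-370,-60,0],[-85,-370,-60,0],[-85,-370,-60,0],[-85,-370,-60,0],[-85,-370,-60,0]]'; python3 - <<'E'
from h import *
s=vision.read_camera("side");
g=toz(s,(235.25,269.25),50);wh=toz(s,(260.75,275),50); print(g,wh)
tp=pose();p=vision.read_camera("wrist");save(p,"w1.png",scale=1.5)
E
```

```text
t: 3.75
eef_pos: [539.8, 370.2, 274.4]
tcp_rot: [3.141, 0.0, 0.001]
ft_force: [-0.2, -0.7, -1.0]
opening: 0.998
[579.10428143 434.39430827  50.        ] [495.9723604  442.01396415  50.        ]
```

View pics/w1.png

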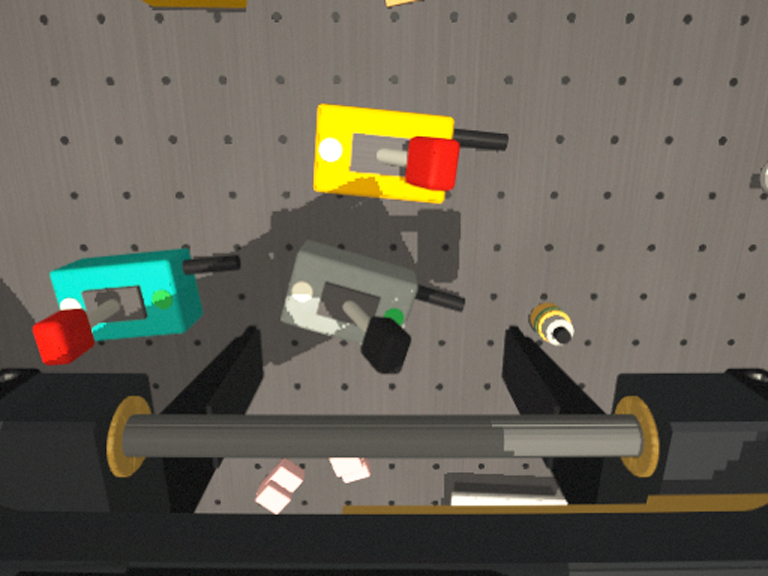

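```bash
python3 - <<'E'
from h import *
tp=pose();p=vision.read_camera("wrist")
c=[toz(p,(u/1.5,v/1.5),50,tp)[:2] for u,v in [(319,105),(453,117),(443,203),(315,191)]]
print(np.round(c,1),np.mean(c,0)); e=c[1]-c[0]+c[2]-c[3];print(np.degrees(np.arctan2(e[1],e[0])))
go([578,434,200],-6); go([578,434,102],-6)
E
```

```text
[[491.3 474.5]
 [596.9 465.3]
 [591.2 397.5]
 [485.4 407.6]] [541.21974153 436.20689899]
-5.2137526516448
at [540.5 368.6 274.4] yaw -0.1 j6 0.5 t 3.9 -> row [37.4, -65.5, 74.4, 5.9]
at [540.5 368.6 274.4] yaw -0.1 j6 0.5 t 3.9 -> row [37.4, -65.5, 172.4, 5.9]
```

```bash
python3 -m pendant '[[38,-65,75,6],[38,-65,75,6],[38,-65,75,6],[38,-65,120,6],[38,-65,172,6],[38,-65,172,6],[38,-65,172,6]]'; python3 -m pendant '[[-15,0,0,0],[-30,0,0,0],[-45,0,0,0],[-60,0,0,0],[-72,0,0,0],[-82,0,0,0],[-86,0,0,0],[-86,0,0,0]]'; python3 -m pendant '[[0,0,-80,0],[0,0,-120,0],[0,20,-120,0],[0,60,-120,0],[0,60,-120,0]]';python3 - <<'E'
from h import *
tp=pose();p=vision.read_camera("wrist");save(p,"w2.png",scale=1.5)
E
```

```text
t: 4.78
eef_pos: [579.8, 433.3, 105.2]
tcp_rot: [-3.14, -0.002, -0.107]
ft_force: [0.5, -0.4, 0.3]
opening: 0.997
t: 5.78
eef_pos: [493.9, 442.5, 104.9]
tcp_rot: [-3.141, -0.002, -0.107]
ft_force: [-0.5, 0.1, -0.1]
opening: 1.0
t: 6.4
eef_pos: [487.5, 381.0, 225.1]
tcp_rot: [-3.141, -0.002, -0.109]
ft_force: [0.2, 0.6, -0.7]
opening: 1.0
```

View pics/w2.png

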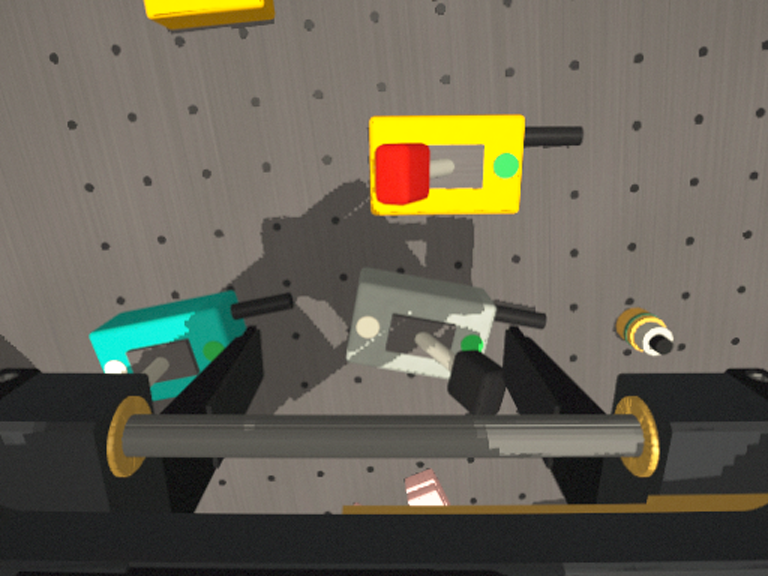

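The handle now leans to the white (OFF) side at (400,172), and the lamp handle is still at the green side at (475,380). On to the scraps and cubes.

```bash
python3 - <<'E'
from h import *
go([520,-80,300],0)
E
```

```text
at [487.8 382.1 225.1] yaw -6.2 j6 0.67 t 6.45 -> row [82.2, 455.8, -75.3, -6.2]
```

```bash
python3 -m pendant '[[82,456,-75,-6],[82,456,-75,-6],[82,456,-75,-6],[82,456,-75,-6],[82,456,-75,-6],[82,456,-75,-6],[82,456,-75,-6],[82,456,-75,-6]]';python3 - <<'E'
from h import *
tp=pose();p=vision.read_camera("wrist");save(p,"w3.png",scale=1.5);print(tp[1])
np.savez("w3.npz",R=tp[0],t=tp[1])
s=vision.read_camera("scene");save(s,"s3.png",scale=1.5)
s=vision.read_camera("side");save(s,"d3.png",(200,100,360,240),4)
E
```

```text
t: 7.45
eef_pos: [520.7, -82.7, 300.1]
tcp_rot: [-3.141, -0.003, -0.006]
ft_force: [-0.3, 0.5, 0.9]
opening: 1.003
[520.65067953 -82.65240813 300.1127407 ]
```

View pics/w3.png

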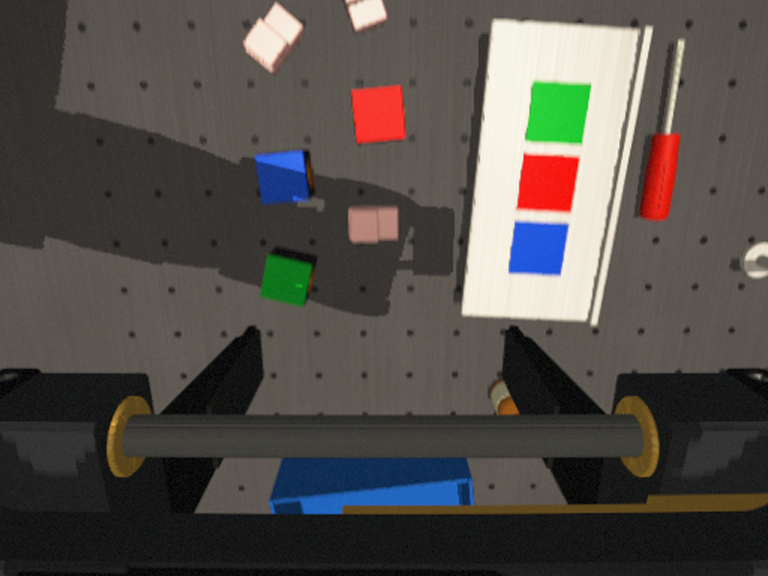

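View pics/d3.png

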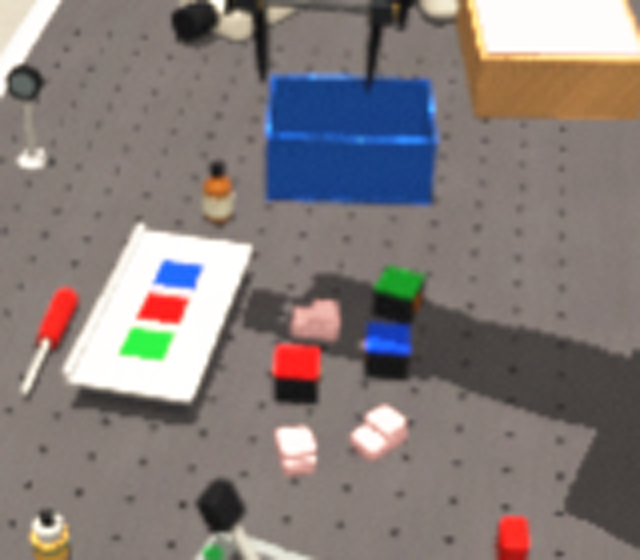

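View pics/s3.png

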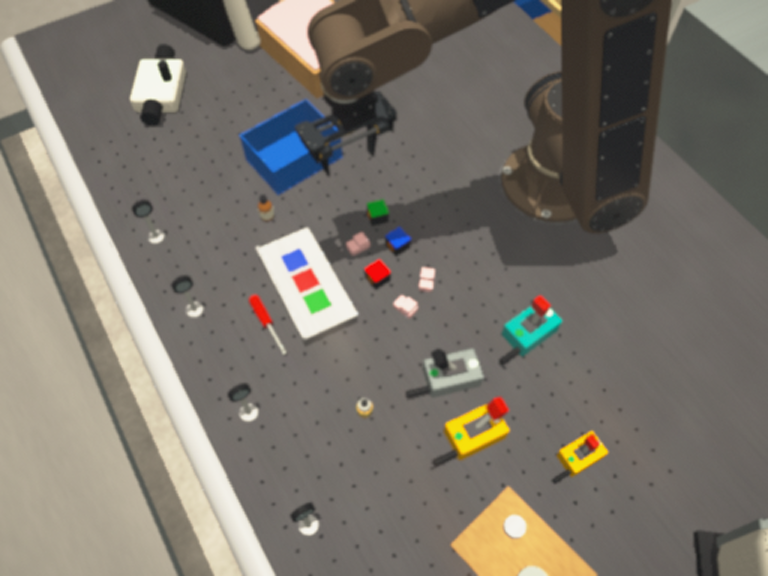

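```bash
cat >> h.py <<'E'
from scipy.optimize import minimize
def hull(p,pts,tp):
    q=np.array([proj(p,X,tp) for X in pts]); return cv2.convexHull((q*16).astype(np.int32).reshape(-1,1,2))
def boxpts(x0,x1,y0,y1,z0,z1): return np.array([[x,y,z] for x in(x0,x1) for y in(y0,y1) for z in(z0,z1)],float)
PARTS={"scrap":[boxpts(-24,24,-15,15,0,18),boxpts(-21,5,-15,15,18,30)],"cube":[boxpts(-22,22,-22,22,40,40.01)],"label":[boxpts(-25,25,-25,25,40,40.01)]}
def render(p,kind,x,y,a,tp,z=0):
    m=np.zeros((384,512),np.uint8); c,s=np.cos(a),np.sin(a); R=np.array([[c,-s,0],[s,c,0],[0,0,1]])
    for b in PARTS[kind]: cv2.fillConvexPoly(m,hull(p,b@R.T+[x,y,z],tp),1,lineType=cv2.LINE_8,shift=4)
    return m
def fit(p,kind,mask,x,y,tp=None,angs=None,z=0):
    mask=mask.astype(np.uint8)
    mf=cv2.GaussianBlur(mask.astype(np.float32),(0,0),1.2)
    def cost(v):
        r=cv2.GaussianBlur(render(p,kind,v[0],v[1],v[2],tp,z).astype(np.float32),(0,0),1.2); return ((r-mf)**2).sum()/mask.sum()
    best=None; res=[]
    n=12 if kind=="scrap" else 4
    for k in range(n):
        a=k*2*np.pi/12 if kind=="scrap" else k*np.pi/8
        o=minimize(cost,[x,y,a],method="Nelder-Mead",options=dict(initial_simplex=[[x,y,a],[x+8,y,a],[x,y+8,a],[x,y,a+.25]],xatol=.05,fatol=1e-4,maxiter=150))
        res.append((o.fun,*o.x))
    res.sort(); return res
def colmask(p,name,ins=True):
    h=cv2.cvtColor(p["pixels"],cv2.COLOR_RGB2HSV); H,S,V=[h[...,i].astype(int) for i in range(3)]
    if name=="red": return ((H<7)|(H>173))&(S>170)&(V>50)
    if name=="green": return (H>50)&(H<72)&(S>150)&(V>50)
    if name=="blue": return (H>108)&(H<122)&(S>150)&(V>50)
    if name=="pink": return ((H<12)|(H>165))&(S>18)&(S<110)&(V>90)
def blobs(m,amin=60):
    n,l,st,c=cv2.connectedComponentsWithStats(m.astype(np.uint8)); return [(l==i,c[i],st[i][4]) for i in range(1,n) if st[i][4]>amin]
def survey(p,tp=None):
    for n in("red","green","blue","pink"):
        for m,c,a in blobs(colmask(p,n)):
            z=15 if n=="pink" else 40
            X=toz(p,c,z,tp)
            if X[0]<380 or X[0]>745 or not -190<X[1]<170: continue
            kinds=["scrap"] if n=="pink" else ["label" if X[0]>620 else "cube"]
            for k in kinds:
                r=fit(p,k,m,X[0],X[1],tp)
                for q in r[:1]+([x for x in r if abs(np.cos((x[3]-r[0][3])))<.9 or np.cos(x[3]-r[0][3])<0][:1] if k=="scrap" else []):
                    print(n,k,"px",np.round(c*1.5),"A",a,"err %.3f xy %.1f %.1f yaw %.1f"%(q[0],q[1],q[2],np.degrees(q[3])))
E
python3 - <<'E'
from h import *
tp=pose();p=vision.read_camera("wrist")
print("wrist"); survey(p,tp)
E
```

```text
wrist
red cube px [378. 113.] A 1181 err 0.020 xy 519.0 19.8 yaw 94.3
red label px [547. 182.] A 1343 err 0.021 xy 669.6 -39.1 yaw 86.7
green label px [558. 112.] A 1510 err 0.018 xy 673.5 20.4 yaw 85.2
green cube px [286. 279.] A 877 err 0.020 xy 429.3 -128.5 yaw -13.6
blue cube px [282. 176.] A 1080 err 0.015 xy 432.9 -32.4 yaw 93.5
blue label px [538. 247.] A 1183 err 0.024 xy 666.2 -99.1 yaw -3.4
pink scrap px [366.  17.] A 162 err 0.427 xy 507.0 136.6 yaw 26.3
pink scrap px [366.  17.] A 162 err 0.427 xy 507.0 136.6 yaw 206.3
pink scrap px [275.  44.] A 409 err 1.579 xy 427.8 84.1 yaw 231.7
pink scrap px [275.  44.] A 409 err 1.587 xy 427.8 84.2 yaw 51.8
pink scrap px [373. 223.] A 782 err 0.009 xy 512.8 -79.5 yaw 361.0
pink scrap px [373. 223.] A 782 err 0.019 xy 512.7 -79.7 yaw 184.8
```

```bash
sed -i 's/return ((H<12)|(H>165))&(S>18)&(S<110)&(V>90)/return ((H<14)|(H>165))\&(S>11)\&(S<110)\&(V>90)\&(p["pixels"][...,0].astype(int)-p["pixels"][...,2]>9)/' h.py
python3 - <<'E'
from h import *
for n in ["scene","side"]:
    p=vision.read_camera(n); h=cv2.cvtColor(p["pixels"],cv2.COLOR_RGB2HSV)
    print(n); survey(p)
    m=((h[...,0]>100)&(h[...,0]<122)&(h[...,1]>140)).astype(np.uint8)
    for b,c,a in blobs(m,800): 
        r=cv2.minAreaRect(np.argwhere(b)[:,::-1].astype(np.float32)); print(c,a,[toz(p,q,90).round()[:2].tolist() for q in cv2.boxPoints(r)])
p=vision.read_camera("scene");save(p,"bin.png",(150,50,310,170),5)
go([507,-79.5,60],90)
go([420,100,200],-45)
E
```

```text
scene
red cube px [377. 271.] A 166 err 0.004 xy 518.7 21.5 yaw 4.0
red label px [305. 280.] A 128 err 0.234 xy 666.0 -40.0 yaw 3.8
green cube px [377. 209.] A 112 err 0.051 xy 429.0 -127.2 yaw 8.4
green label px [317. 301.] A 134 err 0.255 xy 668.5 18.2 yaw 10.9
blue cube px [397. 238.] A 141 err 0.011 xy 433.5 -31.1 yaw 8.9
blue label px [294. 260.] A 117 err 0.274 xy 662.9 -104.2 yaw 9.1
pink scrap px [357. 243.] A 195 err 0.004 xy 509.1 -83.3 yaw 360.0
pink scrap px [357. 243.] A 195 err 0.019 xy 509.0 -82.9 yaw 189.6
pink scrap px [372. 264.] A 68 err 1.094 xy 524.9 -36.4 yaw 239.4
pink scrap px [372. 264.] A 68 err 1.188 xy 527.7 -32.3 yaw 59.7
pink scrap px [426. 279.] A 213 err 0.053 xy 425.3 83.1 yaw 58.4
pink scrap px [426. 279.] A 213 err 0.086 xy 424.4 80.9 yaw 239.2
pink scrap px [304. 279.] A 77 err 1.103 xy 675.6 -63.5 yaw 252.3
pink scrap px [304. 279.] A 77 err 1.153 xy 677.2 -62.3 yaw 71.5
pink scrap px [405. 305.] A 246 err 0.057 xy 501.6 114.4 yaw 289.9
pink scrap px [405. 305.] A 246 err 0.061 xy 502.7 118.6 yaw 115.6
[188.05104167  97.87708333] 1920 [[631.0, -463.0], [404.0, -489.0], [434.0, -266.0], [647.0, -250.0]]
side
red cube px [411. 285.] A 96 err 0.007 xy 516.2 21.6 yaw 98.6
green cube px [449. 256.] A 63 err 0.027 xy 427.9 -122.6 yaw 74.7
green label px [355. 278.] A 62 err 0.207 xy 672.1 19.8 yaw 9.8
blue cube px [445. 277.] A 89 err 0.006 xy 428.7 -28.4 yaw 96.2
[491.93778802 116.80645161] 868 [[-393.0, -512.0], [-521.0, -886.0], [-742.0, -895.0], [-582.0, -518.0]]
[287.16916996 134.56600791] 1265 [[623.0, -454.0], [421.0, -490.0], [401.0, -213.0], [579.0, -182.0]]
at [519.9 -79.  299.4] yaw -0.1 j6 -0.28 t 7.8 -> row [-13.3, 0.9, 239.4, 89.9]
at [519.9 -79.  299.4] yaw -0.1 j6 -0.28 t 7.8 -> row [-100.5, -178.6, 99.5, 44.9]
```

View pics/bin.png

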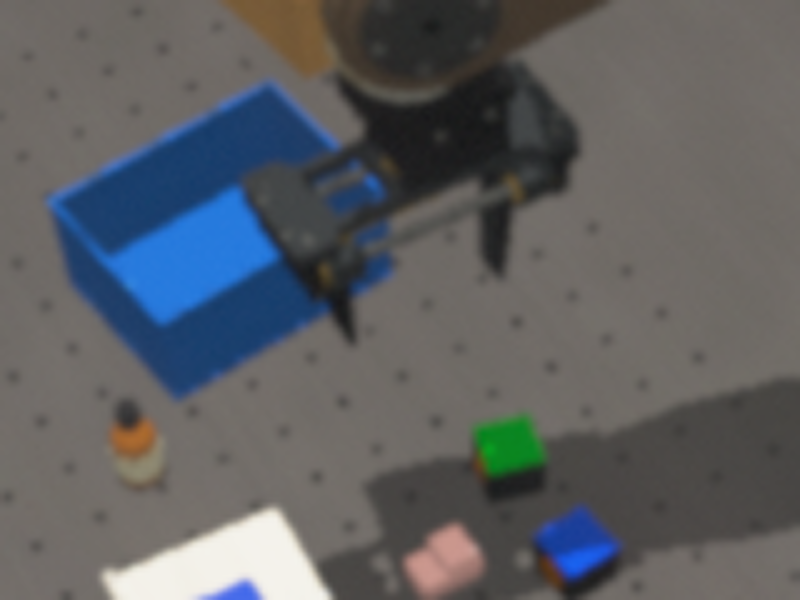

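```bash
python3 - <<'E'
from h import *
p=vision.read_camera("scene")
for u,v,z in [(50,200,90),(270,85,90),(165,325,90),(180,398,0),(72,275,0)]: print(toz(p,(150+u/5,50+v/5),z).round())
d=vision.read_camera("side")
for u,v,z in [(268,138,90),(435,138,90),(275,75,90),(432,78,90),(268,198,0),(432,203,0)]: print(toz(d,(200+u/4,100+v/4),z).round())
E
```

```text
[ 620. -460.   90.]
[ 427. -480.   90.]
[ 601. -310.   90.]
[ 599. -316.    0.]
[ 617. -466.    0.]
[ 599. -309.   90.]
[ 407. -343.   90.]
[ 615. -458.   90.]
[ 420. -485.   90.]
[ 600. -318.    0.]
[ 403. -341.    0.]
```

```bash
python3 -m pendant '[[-13,1,80,10],[-13,1,160,20],[-13,1,200,30],[-13,1,220,40],[-13,1,220,50],[-13,1,220,60],[-13,1,220,70],[-13,1,220,80]]'; python3 - <<'E'
from h import *
go([507,-79.5,5],90)
E
```

```text
t: 8.9
eef_pos: [507.5, -79.1, 79.5]
tcp_rot: [-3.139, 0.001, -1.403]
ft_force: [-0.3, 0.1, -0.0]
opening: 0.999
at [507.5 -79.1  79.5] yaw -80.4 j6 1.12 t 8.9 -> row [0.4, 0.7, 74.5, 9.6]
```

```bash
python3 -m pendant '[[0,1,20,10],[0,1,45,10],[0,1,65,10],[0,1,75,10],[0,1,75,10],[0,1,75,10]]'; python3 -m pendant '[[0,0,0,0],[0,0,0,0],[0,0,0,0],[0,0,0,0],[0,0,0,0],[0,0,0,0]]' 1;  python3 -m pendant '[[0,0,-40,0],[0,0,-80,0],[0,0,-130,0],[0,0,-130,0]]'; python3 - <<'E'
from h import *
go([512,-393,135],8)
go([512,-393,60],8)
E
```

```text
t: 9.65
eef_pos: [507.0, -79.1, 5.1]
tcp_rot: [-3.139, 0.001, -1.577]
ft_force: [0.2, 0.4, 0.1]
opening: 1.0
t: 10.4
eef_pos: [507.0, -79.1, 5.1]
tcp_rot: [-3.139, 0.001, -1.577]
ft_force: [-0.0, 0.4, -0.8]
opening: 0.428
t: 10.9
eef_pos: [507.9, -79.6, 138.2]
tcp_rot: [-3.133, -0.001, -1.577]
ft_force: [0.4, 1.5, -0.3]
opening: 0.025
at [507.9 -79.6 138.2] yaw -90.4 j6 1.29 t 10.9 -> row [313.4, -6.1, 3.5, 81.6]
at [507.9 -79.6 138.2] yaw -90.4 j6 1.29 t 10.9 -> row [313.3, -5.4, 78.4, 81.6]
```

The fingers hadn't finished closing when I lifted: they move at about 0.75 of full range per second. I'll reopen, go back down and allow more rows.

```bash
python3 -m pendant '[[0,0,0,0],[0,0,0,0],[0,0,0,0],[0,0,0,0],[0,0,0,0],[0,0,0,0],[0,0,0,0],[0,0,0,0]]' 0.35; python3 - <<'E'
from h import *
p=vision.read_camera("wrist");save(p,"w4.png",scale=1.5)
for n in ["scene","side"]:
    p=vision.read_camera(n); survey(p)
E
```

```text
t: 11.9
eef_pos: [508.0, -79.6, 138.3]
tcp_rot: [-3.133, -0.001, -1.577]
ft_force: [0.3, 0.1, -0.2]
opening: 0.646
red cube px [377. 271.] A 172 err 0.004 xy 518.3 21.2 yaw 93.3
red label px [305. 280.] A 128 err 0.234 xy 666.0 -40.0 yaw 3.8
green label px [317. 301.] A 136 err 0.234 xy 669.2 18.2 yaw 9.9
blue cube px [397. 238.] A 135 err 0.017 xy 433.3 -31.1 yaw 10.4
blue label px [294. 260.] A 119 err 0.271 xy 663.7 -99.3 yaw 7.4
pink scrap px [357. 243.] A 198 err 0.010 xy 511.0 -81.4 yaw 2.9
pink scrap px [357. 243.] A 198 err 0.021 xy 510.0 -81.4 yaw 188.9
pink scrap px [304. 278.] A 77 err 1.084 xy 676.4 -68.2 yaw 250.8
pink scrap px [304. 278.] A 77 err 1.154 xy 676.3 -62.9 yaw 71.6
pink scrap px [407. 292.] A 466 err 0.414 xy 500.7 117.6 yaw 103.2
pink scrap px [407. 292.] A 466 err 0.422 xy 502.7 113.8 yaw 290.3
red cube px [411. 285.] A 95 err 0.011 xy 516.2 22.2 yaw 7.4
green cube px [449. 256.] A 64 err 0.024 xy 427.2 -122.9 yaw 74.1
green label px [355. 278.] A 62 err 0.207 xy 672.1 19.8 yaw 9.8
blue cube px [445. 277.] A 86 err 0.002 xy 428.5 -26.8 yaw 6.2
```

View pics/w4.png

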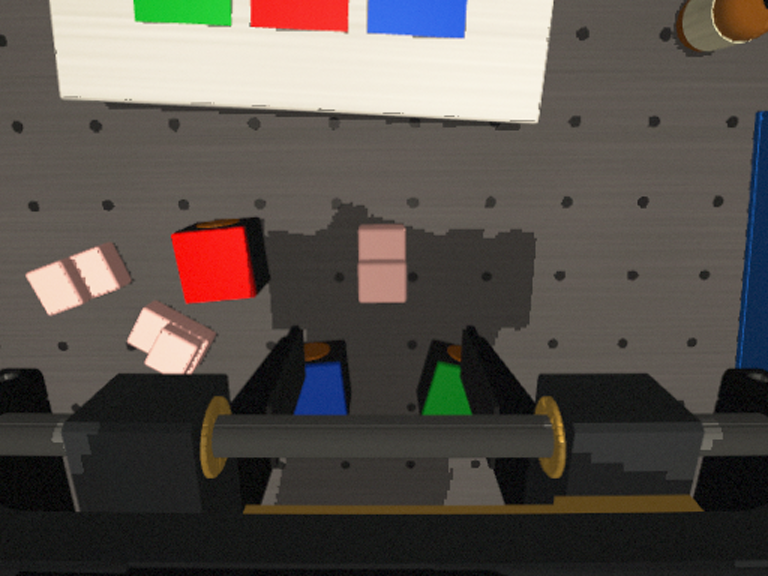

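The scrap sits undisturbed between the jaws at (382,263). One of the other two, now at (170,338), has been knocked beside its neighbour, so I'll re-measure them after this one.

```bash
python3 -m pendant '[[0,0,60,0],[0,0,110,0],[0,0,133,0],[0,0,133,0],[0,0,133,0]]'; python3 -m pendant '[[0,0,0,0],[0,0,0,0],[0,0,0,0],[0,0,0,0],[0,0,0,0],[0,0,0,0],[0,0,0,0]]' 1;  python3 -m pendant '[[0,0,-40,0],[0,0,-80,0],[0,0,-130,0],[0,0,-130,0]]'; python3 - <<'E'
from h import *
p=vision.read_camera("wrist");save(p,"w5.png",scale=1.5)
go([512,-393,135],8)
go([512,-393,60],8)
E
```

```text
t: 12.68
eef_pos: [509.6, -79.8, 6.1]
tcp_rot: [-3.132, -0.001, -1.577]
ft_force: [0.7, -0.1, -0.2]
opening: 0.648
t: 13.55
eef_pos: [509.6, -79.8, 6.4]
tcp_rot: [-3.132, -0.001, -1.577]
ft_force: [-0.5, -1.3, 5.8]
opening: 0.312
t: 14.05
eef_pos: [509.6, -80.0, 139.3]
tcp_rot: [-3.126, -0.003, -1.577]
ft_force: [-0.3, 0.1, -1.2]
opening: 0.318
at [508.8 -79.8 137.4] yaw -90.4 j6 1.29 t 14.1 -> row [313.2, -5.3, 3.1, 81.6]
at [508.8 -79.8 137.4] yaw -90.4 j6 1.29 t 14.1 -> row [313.1, -4.3, 78.0, 81.6]
```

View pics/w5.png

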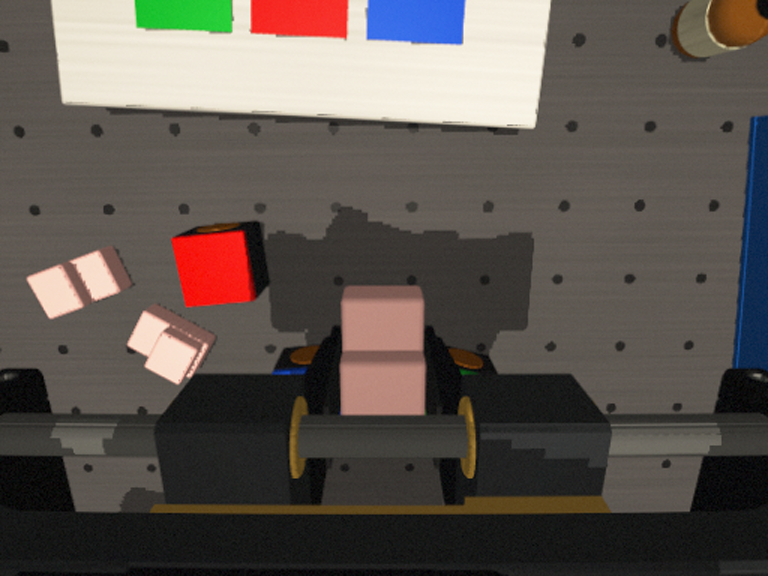

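```bash
python3 -m pendant '[[50,-5,-15,10],[100,-5,-15,20],[150,-5,-15,31],[200,-5,-15,42],[250,-5,-15,52],[300,-5,-15,62],[313,-5,-15,72],[313,-5,-15,82]]'; python3 - <<'E'
from h import *
go([512,-393,60],8)
E
```

```text
t: 15.1
eef_pos: [510.7, -393.7, 150.5]
tcp_rot: [-3.14, 0.01, -3.016]
ft_force: [-0.5, 0.4, 0.2]
opening: 0.315
at [ 510.7 -393.7  150.5] yaw -172.8 j6 2.25 t 15.1 -> row [-0.4, 0.6, 90.5, -0.8]
```

```bash
python3 -m pendant '[[0,0,50,0],[0,0,90,0],[0,0,90,0],[0,0,90,0]]';  python3 -m pendant '[[0,0,0,0],[0,0,0,0],[0,0,0,0],[0,0,0,0]]' 0.35; python3 -m pendant '[[0,0,-50,0],[0,0,-110,0],[0,0,-110,0]]'; python3 - <<'E'
from h import *
p=vision.read_camera("scene");save(p,"bin2.png",(150,50,310,170),4)
go([440,20,230],0)
E
```

```text
t: 15.6
eef_pos: [511.9, -393.9, 61.0]
tcp_rot: [-3.14, 0.011, -3.016]
ft_force: [0.8, 0.5, 0.3]
opening: 0.314
t: 16.1
eef_pos: [512.0, -394.0, 61.3]
tcp_rot: [-3.14, 0.011, -3.016]
ft_force: [-0.2, 0.7, -0.3]
opening: 0.64
t: 16.48
eef_pos: [512.1, -395.2, 176.1]
tcp_rot: [-3.134, 0.016, -3.016]
ft_force: [-0.1, -0.3, -1.0]
opening: 0.648
at [ 511.2 -394.4  173.4] yaw -172.8 j6 2.25 t 16.52 -> row [17.9, 419.8, -58.8, 7.2]
```

View pics/bin2.png

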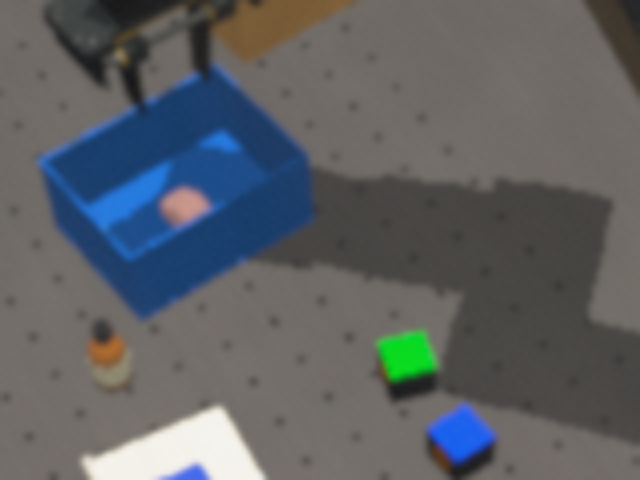

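```bash
python3 - <<'E'
from h import *
go([450,60,240],-90)
E
```

```text
at [ 511.2 -394.4  173.4] yaw -172.8 j6 2.25 t 16.52 -> row [2.8, 458.1, -68.8, -82.8]
```

```bash
python3 -m pendant '[[3,58,-69,-10],[3,116,-69,-20],[3,174,-69,-31],[3,232,-69,-42],[3,290,-69,-52],[3,350,-69,-62],[3,410,-69,-72],[3,458,-69,-83]]'; python3 -m pendant '[[0,0,0,0],[0,0,0,0]]'; python3 - <<'E'
from h import *
tp=pose();p=vision.read_camera("wrist");save(p,"w6.png",scale=1.5);print(tp[1],env.state()['tcp_rot'])
survey(p,tp)
E
```

```text
t: 17.52
eef_pos: [448.8, 61.9, 239.2]
tcp_rot: [-3.13, -0.003, -1.565]
ft_force: [-0.4, 0.5, -0.0]
opening: 0.646
t: 17.77
eef_pos: [448.5, 61.8, 238.4]
tcp_rot: [-3.131, -0.003, -1.566]
ft_force: [0.8, 0.0, -0.1]
opening: 0.648
[448.54990135  61.77592538 238.42441282] [-3.13073605e+00 -3.08251784e-03 -1.56680536e+00]
red cube px [436. 156.] A 1488 err 0.020 xy 519.0 19.9 yaw 5.0
green cube px [615. 270.] A 1233 err 0.007 xy 429.8 -128.6 yaw -15.1
blue cube px [493. 266.] A 1045 err 0.143 xy 433.0 -30.5 yaw 95.1
pink scrap px [316.   3.] A 98 err 0.124 xy 655.9 111.2 yaw 183.9
pink scrap px [316.   3.] A 98 err 0.130 xy 649.3 101.5 yaw 101.7
pink scrap px [493.  51.] A 87 err 12.468 xy 587.1 -13.7 yaw 314.2
pink scrap px [493.  51.] A 87 err 12.767 xy 587.5 -18.4 yaw 126.9
pink scrap px [593.  75.] A 152 err 6.982 xy 579.8 -105.1 yaw 287.0
pink scrap px [593.  75.] A 152 err 7.398 xy 576.9 -104.2 yaw 102.0
pink scrap px [559. 102.] A 672 err 0.915 xy 560.6 -84.3 yaw 277.2
pink scrap px [559. 102.] A 672 err 0.959 xy 561.9 -79.9 yaw 106.5
pink scrap px [450.  97.] A 138 err 6.447 xy 
[... 2311 characters left out ...]
err 8.095 xy 443.3 166.8 yaw 303.5
pink scrap px [276. 274.] A 120 err 5.913 xy 415.7 154.9 yaw 140.2
pink scrap px [276. 274.] A 120 err 6.191 xy 416.4 153.6 yaw -44.7
pink scrap px [557. 275.] A 94 err 8.099 xy 416.8 -95.2 yaw 231.3
pink scrap px [557. 275.] A 94 err 8.763 xy 414.4 -98.1 yaw 53.9
pink scrap px [321. 296.] A 68 err 11.176 xy 381.6 122.1 yaw 159.2
pink scrap px [321. 296.] A 68 err 11.725 xy 392.0 120.1 yaw 331.6
pink scrap px [324. 311.] A 79 err 9.161 xy 369.4 111.0 yaw 160.5
pink scrap px [324. 311.] A 79 err 9.695 xy 369.6 117.2 yaw 339.4
pink scrap px [608. 311.] A 73 err 10.469 xy 376.0 -144.1 yaw 235.7
pink scrap px [608. 311.] A 73 err 11.631 xy 378.4 -138.6 yaw 53.0
```

View pics/w6.png

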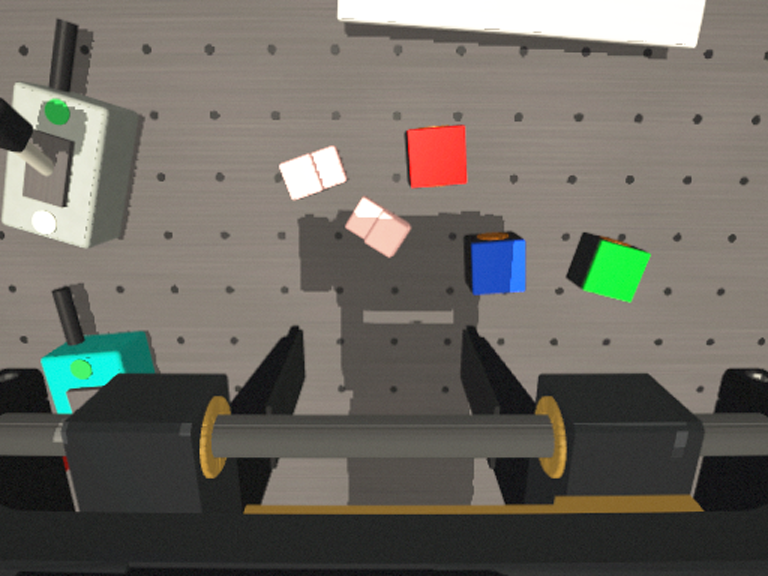

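```bash
python3 - <<'E'
s=open('h.py').read()
i=s.index('    if name=="pink"'); j=s.index('def blobs')
s=s[:i]+'''    if name=="pink":
        P=p["pixels"].astype(int); m=((P[...,0]>165)&(S<110))|((P[...,0]-P[...,2]>22)&(P[...,0]>80)&(S<120)&((H<14)|(H>165)))
        return cv2.morphologyEx(m.astype(np.uint8),cv2.MORPH_OPEN,np.ones((3,3)))>0
'''+s[j:]
s=s.replace("if X[0]<380 or","if X[0]<380 or (n=='pink' and (X[0]>590 or a<120)) or")
open('h.py','w').write(s)
from h import *
tp=pose();p=vision.read_camera("wrist"); survey(p,tp)
E
```

```text
red cube px [436. 156.] A 1480 err 0.021 xy 519.0 20.3 yaw 4.9
green cube px [614. 270.] A 1226 err 0.011 xy 429.9 -128.4 yaw -14.1
blue cube px [493. 266.] A 1060 err 0.151 xy 433.2 -32.2 yaw 4.9
pink scrap px [312. 172.] A 1107 err 0.001 xy 505.5 118.1 yaw 288.2
pink scrap px [312. 172.] A 1107 err 0.003 xy 505.5 118.3 yaw 109.6
pink scrap px [377. 226.] A 1058 err 0.002 xy 461.1 64.9 yaw 57.1
pink scrap px [377. 226.] A 1058 err 0.009 xy 461.2 65.1 yaw 235.3
```

```bash
python3 - <<'E'
from h import *
go([457.5,59.5,70],-33)
E
```

```text
at [448.9  61.  238.7] yaw -89.8 j6 1.56 t 17.88 -> row [1.0, -6.7, 168.8, -56.8]
```

```bash
python3 -m pendant '[[1,-7,40,-10],[1,-7,80,-20],[1,-7,120,-31],[1,-7,150,-41],[1,-7,168,-51],[1,-7,168,-57],[1,-7,168,-57],[1,-7,168,-57]]' 0.53;  python3 - <<'E'
from h import *
go([457.5,59.5,5],-33)
tp=pose();p=vision.read_camera("wrist");save(p,"w7.png",scale=1.5)
E
```

```text
t: 18.88
eef_pos: [458.0, 58.9, 70.9]
tcp_rot: [-3.138, -0.011, -0.576]
ft_force: [-0.3, 0.0, 0.3]
opening: 0.465
at [458.   58.9  70.9] yaw -33.0 j6 0.57 t 18.88 -> row [-1.4, 0.0, 65.9, -0.0]
```

View pics/w7.png

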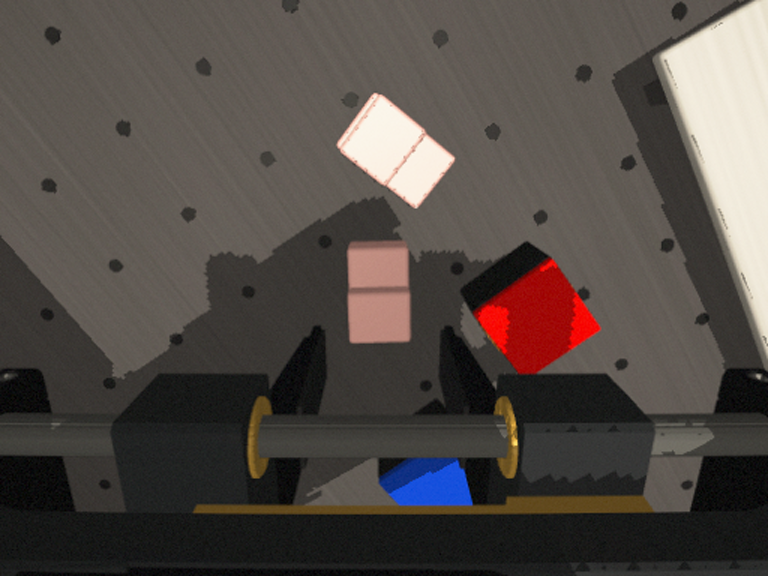

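The scrap at (379,292) is centred between the jaws and the right finger clears the red cube at (535,310). Descending now.

```bash
python3 -m pendant '[[-1,0,35,0],[-1,0,55,0],[-1,0,65,0],[-1,0,65,0],[-1,0,65,0]]'; python3 -m pendant '[[0,0,0,0],[0,0,0,0],[0,0,0,0],[0,0,0,0],[0,0,0,0],[0,0,0,0]]' 1;  python3 -m pendant '[[0,0,-40,0],[0,0,-80,0],[0,0,-140,0],[0,0,-140,0],[0,0,-140,0],[0,0,-140,0]]'; python3 - <<'E'
from h import *
go([512,-393,150],8)
go([512,-393,60],8)
E
```

```text
t: 19.55
eef_pos: [458.2, 59.4, 6.6]
tcp_rot: [-3.137, -0.012, -0.576]
ft_force: [0.5, 0.8, -0.8]
opening: 0.466
t: 20.3
eef_pos: [458.5, 59.4, 7.1]
tcp_rot: [-3.137, -0.013, -0.576]
ft_force: [0.0, 0.9, 5.3]
opening: 0.313
t: 21.05
eef_pos: [456.0, 59.9, 146.1]
tcp_rot: [-3.138, -0.011, -0.576]
ft_force: [-0.6, 0.2, -0.9]
opening: 0.319
at [456.   59.9 146.1] yaw -33.0 j6 0.57 t 21.05 -> row [293.6, 349.3, -1.9, -41.0]
at [456.   59.9 146.1] yaw -33.0 j6 0.57 t 21.05 -> row [292.6, 349.7, 88.1, -41.0]
```

```bash
python3 -m pendant '[[40,41,-4,-5],[80,82,-4,-10],[121,123,-4,-15],[162,164,-4,-20],[203,205,-4,-25],[243,246,-4,-31],[284,287,-4,-36],[325,329,-4,-41]]'; python3 -m pendant '[[0,0,0,0],[0,0,0,0]]'; python3 - <<'E'
from h import *
go([548,-393,60],8)
E
```

```text
t: 22.05
eef_pos: [549.2, -394.8, 150.6]
tcp_rot: [3.139, -0.009, 0.142]
ft_force: [0.0, -0.1, -0.5]
opening: 0.321
t: 22.3
eef_pos: [548.5, -394.1, 148.7]
tcp_rot: [-3.141, -0.007, 0.141]
ft_force: [0.1, 0.1, -0.1]
opening: 0.317
at [ 548.5 -394.1  148.7] yaw 8.1 j6 -0.87 t 22.3 -> row [-1.0, -1.2, 88.7, 0.1]
```

Next, the last scrap, A at (505.5,118.1), jaw axis yaw 18.

```bash
python3 -m pendant '[[-1,-1,50,0],[-1,-1,85,0],[-1,-1,85,0],[-1,-1,85,0]]';  python3 -m pendant '[[0,0,0,0],[0,0,0,0],[0,0,0,0],[0,0,0,0]]' 0.35; python3 -m pendant '[[0,0,-50,0],[0,0,-110,0],[0,0,-160,0],[0,0,-160,0],[0,0,-160,0]]'; python3 - <<'E'
from h import *
p=vision.read_camera("scene");save(p,"bin3.png",(150,50,310,170),4); survey(p)
go([503,75,190],18)
E
```

```text
t: 22.8
eef_pos: [548.7, -392.8, 65.2]
tcp_rot: [3.141, -0.008, 0.142]
ft_force: [-0.9, 0.2, 0.6]
opening: 0.315
t: 23.3
eef_pos: [548.7, -392.8, 65.3]
tcp_rot: [3.141, -0.008, 0.142]
ft_force: [0.1, 0.2, -0.9]
opening: 0.636
t: 23.92
eef_pos: [547.0, -392.6, 224.6]
tcp_rot: [3.141, -0.007, 0.142]
ft_force: [0.8, -0.2, -0.6]
opening: 0.647
red cube px [377. 271.] A 167 err 0.002 xy 518.7 21.8 yaw 3.6
red label px [305. 280.] A 128 err 0.234 xy 666.0 -40.0 yaw 3.8
green cube px [377. 208.] A 135 err 0.009 xy 428.6 -127.3 yaw -11.0
green label px [317. 301.] A 134 err 0.255 xy 668.5 18.2 yaw 10.9
blue cube px [397. 237.] A 145 err 0.010 xy 431.8 -33.2 yaw 7.9
blue label px [294. 260.] A 117 err 0.274 xy 662.9 -104.2 yaw 9.1
pink scrap px [406. 305.] A 186 err 0.003 xy 502.3 116.2 yaw 290.6
pink scrap px [406. 305.] A 186 err 0.018 xy 501.9 116.9 yaw 115.8
at [ 546.9 -392.5  224. ] yaw 8.1 j6 -0.87 t 23.98 -> row [22.4, -469.0, 34.4, -9.9]
```

View pics/bin3.png

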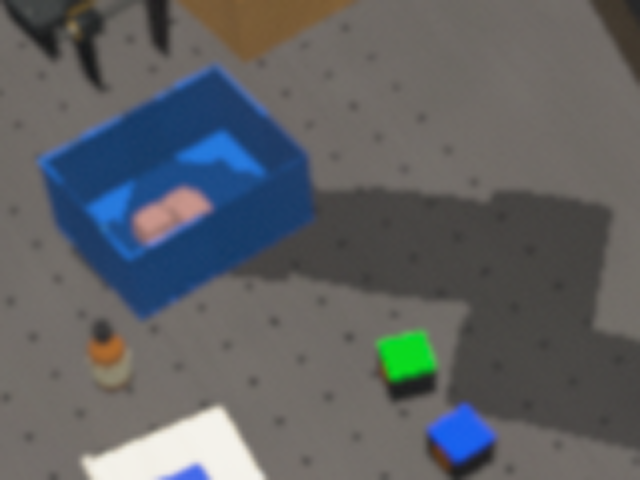

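```bash
python3 -m pendant '[[22,-62,34,-10],[22,-124,34,-10],[22,-186,34,-10],[22,-248,34,-10],[22,-310,34,-10],[22,-372,34,-10],[22,-430,34,-10],[22,-469,34,-10]]'; python3 -m pendant '[[0,0,0,0],[0,0,0,0]]'; python3 - <<'E'
from h import *
tp=pose();p=vision.read_camera("wrist");save(p,"w8.png",scale=1.5)
survey(p,tp)
go([503.5,124,5],18)
E
```

```text
t: 24.98
eef_pos: [501.4, 77.2, 189.2]
tcp_rot: [-3.141, -0.004, 0.318]
ft_force: [0.8, 0.7, -0.5]
opening: 0.651
t: 25.22
eef_pos: [501.1, 77.0, 188.3]
tcp_rot: [-3.141, -0.003, 0.318]
ft_force: [-0.6, -0.7, -0.1]
opening: 0.653
red cube px [380. 336.] A 1463 err 0.014 xy 518.7 21.2 yaw 95.7
green label px [570. 369.] A 174 err 8.107 xy 668.5 21.1 yaw 75.2
blue cube px [241. 359.] A 709 err 0.727 xy 430.3 -30.6 yaw 8.5
blue label px [493. 496.] A 165 err 6.314 xy 652.1 -100.5 yaw 58.5
pink scrap px [405. 198.] A 1349 err 0.001 xy 505.3 118.3 yaw -71.7
pink scrap px [405. 198.] A 1349 err 0.007 xy 505.3 118.3 yaw 107.9
at [501.3  76.5 188.5] yaw 18.2 j6 -0.3 t 25.27 -> row [16.4, -44.4, 183.6, 0.2]
```

```bash
python3 -m pendant '[[10,-25,50,0],[17,-45,100,0],[17,-45,150,0],[17,-45,176,0],[17,-45,183,0],[17,-45,183,0],[17,-45,183,0]]'; python3 -m pendant '[[0,0,0,0],[0,0,0,0],[0,0,0,0],[0,0,0,0],[0,0,0,0],[0,0,0,0]]' 1;  python3 -m pendant '[[0,0,-40,0],[0,0,-80,0],[0,0,-140,0],[0,0,-140,0],[0,0,-140,0],[0,0,-140,0]]'; python3 - <<'E'
from h import *
go([485,-393,150],8)
E
```

```text
t: 26.15
eef_pos: [504.6, 124.5, 6.7]
tcp_rot: [-3.141, -0.005, 0.317]
ft_force: [-0.1, -0.5, 0.4]
opening: 0.65
t: 26.9
eef_pos: [504.6, 124.5, 6.8]
tcp_rot: [-3.141, -0.005, 0.317]
ft_force: [-0.9, -0.6, 4.6]
opening: 0.313
t: 27.65
eef_pos: [503.4, 124.2, 145.4]
tcp_rot: [-3.141, -0.002, 0.317]
ft_force: [0.2, -0.4, -0.4]
opening: 0.312
at [503.4 124.2 145.4] yaw 18.1 j6 -0.2 t 27.65 -> row [-178.5, 485.8, -5.3, 10.1]
```

```bash
python3 -m pendant '[[-21,58,-5,2],[-42,116,-5,4],[-63,174,-5,6],[-85,232,-5,8],[-106,290,-5,10],[-128,348,-5,10],[-149,406,-5,10],[-170,463,-5,10]]';  python3 - <<'E'
from h import *
go([485,-393,65],8)
E
```

```text
t: 28.65
eef_pos: [485.3, -370.6, 148.2]
tcp_rot: [-3.139, -0.001, 0.142]
ft_force: [0.5, 0.3, -0.3]
opening: 0.315
at [ 485.3 -370.6  148.2] yaw 8.1 j6 -0.91 t 28.65 -> row [-3.5, 22.4, 83.1, 0.1]
```

```bash
python3 -m pendant '[[-3,22,40,0],[-3,22,83,0],[-3,22,83,0],[-3,22,83,0]]';  python3 -m pendant '[[0,0,0,0],[0,0,0,0],[0,0,0,0],[0,0,0,0]]' 0.35; python3 -m pendant '[[0,0,-50,0],[0,0,-110,0],[0,0,-150,0],[0,0,-150,0],[0,0,-150,0]]'; python3 - <<'E'
from h import *
p=vision.read_camera("scene");save(p,"bin4.png",(150,50,390,230),3); survey(p)
go([519,-25,190],4.5)
E
```

```text
t: 29.15
eef_pos: [485.8, -392.5, 65.7]
tcp_rot: [-3.139, -0.001, 0.142]
ft_force: [0.6, 0.3, 0.3]
opening: 0.316
t: 29.65
eef_pos: [485.9, -392.6, 66.1]
tcp_rot: [-3.139, -0.001, 0.142]
ft_force: [-0.8, -0.8, -1.0]
opening: 0.634
t: 30.28
eef_pos: [485.4, -392.6, 215.3]
tcp_rot: [-3.138, -0.001, 0.142]
ft_force: [-0.6, -0.0, -0.4]
opening: 0.654
red cube px [377. 271.] A 166 err 0.003 xy 518.9 21.6 yaw 4.4
red label px [305. 280.] A 128 err 0.234 xy 666.0 -40.0 yaw 3.8
green cube px [377. 208.] A 136 err 0.008 xy 428.6 -127.6 yaw -10.6
green label px [317. 301.] A 134 err 0.255 xy 668.5 18.2 yaw 10.9
blue cube px [397. 238.] A 141 err 0.008 xy 433.5 -30.7 yaw 10.6
blue label px [294. 260.] A 117 err 0.274 xy 662.9 -104.2 yaw 9.1
at [ 485.3 -392.6  214.7] yaw 8.1 j6 -0.93 t 30.32 -> row [85.4, -359.0, 26.2, 3.6]
```

View pics/bin4.png

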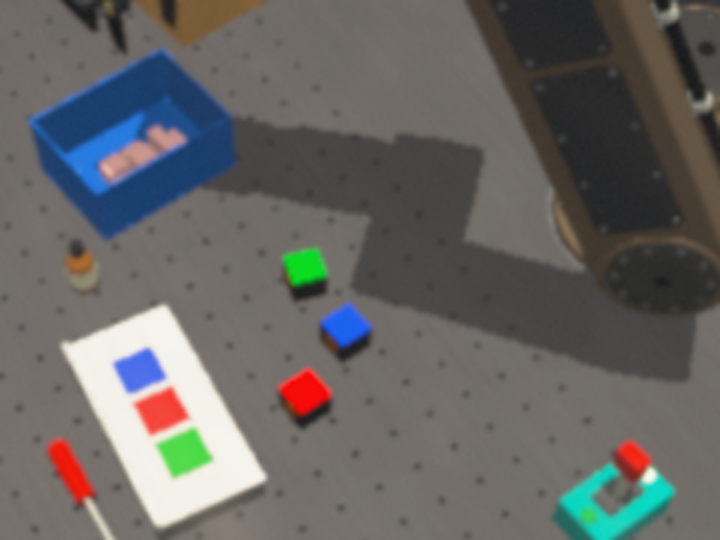

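The picture shows three scraps in the bin at about (145,150) and none left on the table. Next, the red cube.

```bash
python3 -m pendant '[[14,-59,26,3],[28,-119,26,3],[42,-178,26,3],[56,-238,26,3],[70,-298,26,3],[85,-359,26,3],[85,-359,26,3],[85,-359,26,3]]';  python3 - <<'E'
from h import *
tp=pose();p=vision.read_camera("wrist");save(p,"w9.png",scale=1.5)
survey(p,tp)
go([519,20.5,6],4.7)
E
```

```text
t: 31.32
eef_pos: [518.4, -25.1, 189.3]
tcp_rot: [-3.137, 0.002, 0.091]
ft_force: [0.3, -0.4, 0.7]
opening: 0.65
red cube px [389. 194.] A 1888 err 0.014 xy 518.4 19.5 yaw 4.4
red label px [591. 297.] A 1996 err 0.012 xy 670.0 -39.5 yaw -4.3
green label px [615. 214.] A 2302 err 0.014 xy 673.5 20.3 yaw -4.2
green cube px [240. 371.] A 494 err 1.538 xy 421.2 -125.0 yaw 37.7
blue cube px [259. 259.] A 1661 err 0.013 xy 432.8 -33.0 yaw 95.0
blue label px [570. 360.] A 967 err 0.741 xy 665.6 -98.2 yaw -5.4
at [518.4 -25.7 189.5] yaw 5.1 j6 -0.27 t 31.38 -> row [5.0, -45.2, 183.7, 0.4]
```

```bash
python3 -m pendant '[[2,-25,50,0],[4,-44.5,100,-0.5],[4.5,-44.5,150,-0.5],[4.5,-44.5,176,-0.5],[4.5,-44.5,183,-0.5],[4.5,-44.5,183,-0.5],[4.5,-44.5,183,-0.5]]'; python3 -m pendant '[[0,0,0,0],[0,0,0,0],[0,0,0,0],[0,0,0,0],[0,0,0,0]]' 1;  python3 -m pendant '[[0,0,-40,0],[0,0,-80,0],[0,0,-100,0],[0,0,-100,0],[0,0,-100,0]]'; python3 - <<'E'
from h import *
go([669.8,-39.3,106],-3.7)
E
```

```text
t: 32.25
eef_pos: [519.2, 19.3, 7.8]
tcp_rot: [-3.138, -0.0, 0.097]
ft_force: [0.4, -0.4, -0.1]
opening: 0.651
t: 32.88
eef_pos: [519.4, 19.3, 8.3]
tcp_rot: [-3.138, -0.001, 0.097]
ft_force: [-0.9, -1.2, 7.7]
opening: 0.46
t: 33.5
eef_pos: [518.8, 18.9, 107.4]
tcp_rot: [-3.138, 0.0, 0.097]
ft_force: [0.3, -0.1, -1.9]
opening: 0.463
at [518.8  18.9 107.4] yaw 5.6 j6 -0.19 t 33.5 -> row [144.6, 72.7, 1.1, 9.3]
```

```bash
python3 -m pendant '[[50,25,1,4],[100,50,1,9],[144.5,73,1,9.3],[144.5,73,1,9.3],[144.5,73,1,9.3],[144.5,73,1,9.3]]';  python3 - <<'E'
from h import *
go([669.8,-39.5,49],-3.7)
E
```

```text
t: 34.25
eef_pos: [668.8, -39.1, 105.6]
tcp_rot: [-3.137, 0.002, -0.064]
ft_force: [0.5, 0.3, -1.5]
opening: 0.462
at [668.8 -39.1 105.6] yaw -3.7 j6 -0.1 t 34.25 -> row [1.2, 0.5, 56.6, 0.0]
```

```bash
python3 -m pendant '[[1,0.5,30,0],[1,0.5,45,0],[1,0.5,53,0],[1,0.5,57,0],[1,0.5,57,0],[1,0.5,57,0]]'; python3 - <<'E'
from h import *
go([669.8,-39.5,49],-3.7)
tp=pose();p=vision.read_camera("wrist");save(p,"w10.png",scale=1.5)
E
```

```text
t: 35.0
eef_pos: [669.8, -39.5, 49.1]
tcp_rot: [-3.138, 0.002, -0.064]
ft_force: [0.1, -0.2, -1.4]
opening: 0.462
at [669.8 -39.5  49.1] yaw -3.7 j6 -0.1 t 35.0 -> row [-0.0, 0.0, 0.1, 0.0]
```

View pics/w10.png

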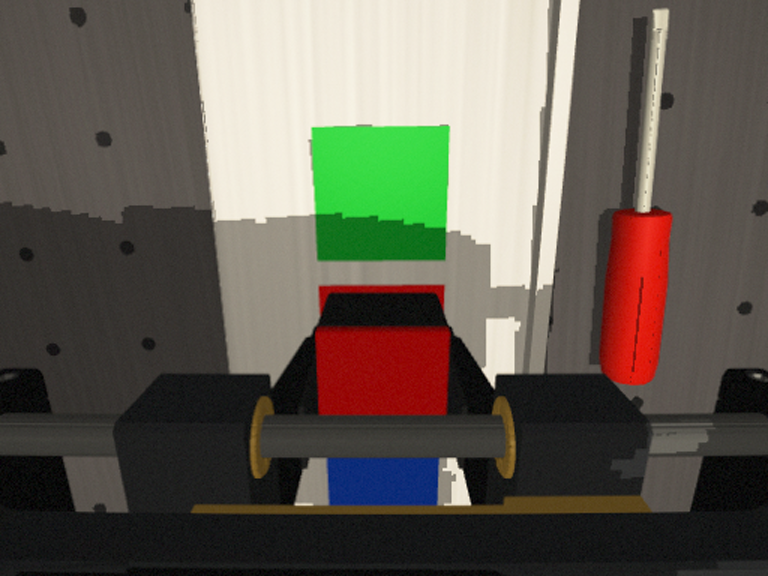

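The red cube is centred on its label, with an even red rim at rows 286–295 and about 3 px each side. Releasing.

```bash
python3 -m pendant '[[0,0,0.5,0],[0,0,0.5,0],[0,0,0.5,0],[0,0,0.5,0]]' 0.35; python3 -m pendant '[[0,0,-20,0],[0,0,-60,0],[0,0,-110,0],[0,0,-140,0],[0,0,-140,0],[0,0,-140,0]]'; python3 - <<'E'
from h import *
go([433,-76,190],4.9)
E
```

```text
t: 35.55
eef_pos: [669.8, -39.5, 48.6]
tcp_rot: [-3.138, 0.002, -0.064]
ft_force: [0.0, -0.4, 0.9]
opening: 0.648
t: 36.3
eef_pos: [669.6, -40.0, 188.5]
tcp_rot: [-3.137, 0.002, -0.064]
ft_force: [-0.2, 0.7, 0.2]
opening: 0.651
at [669.6 -40.  188.5] yaw -3.7 j6 -0.1 t 36.3 -> row [-233.8, 51.1, -1.2, -8.6]
```

```bash
python3 -m pendant '[[-58,13,-1,-4],[-116,25,-1,-8.6],[-174,38,-1,-8.6],[-234,51,-1,-8.6],[-234,51,-1,-8.6],[-234,51,-1,-8.6],[-234,51,-1,-8.6]]';  python3 - <<'E'
from h import *
tp=pose();p=vision.read_camera("wrist");save(p,"w11.png",scale=1.5)
survey(p,tp)
go([433,-32.5,8],4.9)
E
```

```text
t: 37.17
eef_pos: [433.7, -75.8, 189.4]
tcp_rot: [-3.137, 0.002, 0.086]
ft_force: [-0.4, 0.0, 0.6]
opening: 0.65
red label px [740. 243.] A 1403 err 0.130 xy 701.7 -42.8 yaw -3.8
green label px [744. 150.] A 1643 err 0.006 xy 674.5 20.7 yaw -2.3
green cube px [369. 329.] A 1453 err 0.019 xy 429.1 -129.0 yaw -14.5
blue cube px [385. 196.] A 1808 err 0.027 xy 431.9 -32.6 yaw 3.9
blue label px [698. 317.] A 1884 err 0.012 xy 666.6 -99.6 yaw -2.4
at [433.6 -75.8 189.4] yaw 4.9 j6 -0.41 t 37.23 -> row [3.4, -42.3, 181.6, 0.0]
```

View pics/w11.png

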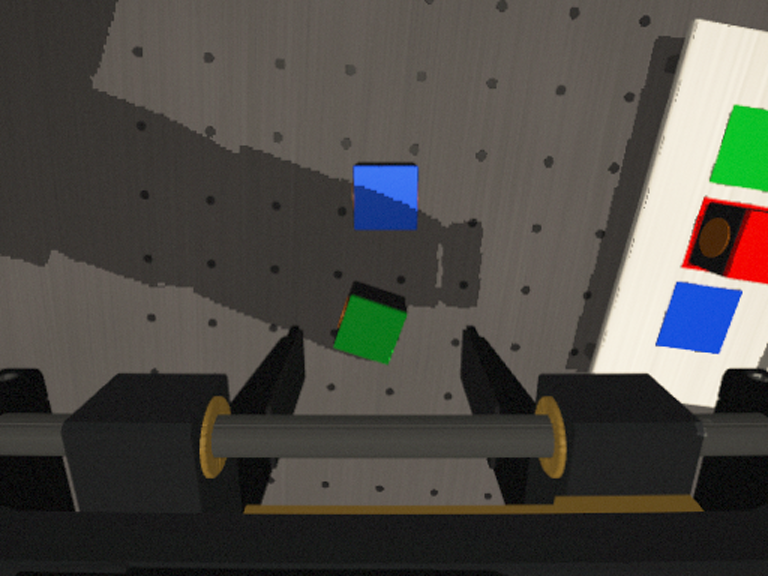

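```bash
python3 -m pendant '[[1,-25,50,0],[2,-42.5,100,0],[2.5,-42.5,150,0],[2.5,-42.5,176,0],[2.5,-42.5,181.5,0],[2.5,-42.5,181.5,0],[2.5,-42.5,181.5,0]]'; python3 -m pendant '[[0,0,0,0],[0,0,0,0],[0,0,0,0],[0,0,0,0],[0,0,0,0]]' 1;  python3 -m pendant '[[0,0,-40,0],[0,0,-80,0],[0,0,-120,0],[0,0,-120,0],[0,0,-120,0]]'; python3 - <<'E'
from h import *
go([666.4,-99.3,128],-3.7)
E
```

```text
t: 38.1
eef_pos: [432.6, -32.5, 9.0]
tcp_rot: [-3.138, 0.0, 0.086]
ft_force: [0.4, 0.3, 1.0]
opening: 0.651
t: 38.72
eef_pos: [432.8, -32.6, 9.5]
tcp_rot: [-3.138, -0.001, 0.086]
ft_force: [-0.9, -1.3, 8.3]
opening: 0.458
t: 39.35
eef_pos: [432.4, -33.0, 129.0]
tcp_rot: [-3.138, -0.0, 0.086]
ft_force: [-0.4, -0.1, -1.5]
opening: 0.462
at [432.4 -33.  129. ] yaw 4.9 j6 -0.32 t 39.35 -> row [227.4, 86.3, 0.7, 8.6]
```

```bash
python3 -m pendant '[[57,22,1,4],[114,43,1,8.6],[171,65,1,8.6],[227.5,86.3,1,8.6],[227.5,86.3,1,8.6],[227.5,86.3,1,8.6],[227.5,86.3,1,8.6]]';  python3 - <<'E'
from h import *
go([666.4,-99.3,50],-3.7)
E
```

```text
t: 40.22
eef_pos: [665.4, -98.9, 127.1]
tcp_rot: [-3.137, 0.002, -0.064]
ft_force: [-0.7, 0.9, -1.3]
opening: 0.462
at [665.4 -98.9 127.1] yaw -3.6 j6 -0.19 t 40.23 -> row [1.2, 0.6, 77.1, 0.1]
```

```bash
python3 -m pendant '[[1,0.5,40,0],[1,0.5,60,0],[1,0.5,72,0],[1,0.5,77,0],[1,0.5,77,0],[1,0.5,77,0]]'; python3 - <<'E'
from h import *
go([666.4,-99.3,50],-3.7)
tp=pose();p=vision.read_camera("wrist");save(p,"w12.png",scale=1.5)
E
```

```text
t: 40.98
eef_pos: [666.5, -99.2, 50.8]
tcp_rot: [-3.138, 0.001, -0.064]
ft_force: [-0.5, -0.3, -0.5]
opening: 0.462
at [666.5 -99.2  50.8] yaw -3.6 j6 -0.19 t 40.98 -> row [-0.1, 0.1, 0.8, 0.1]
```

View pics/w12.png

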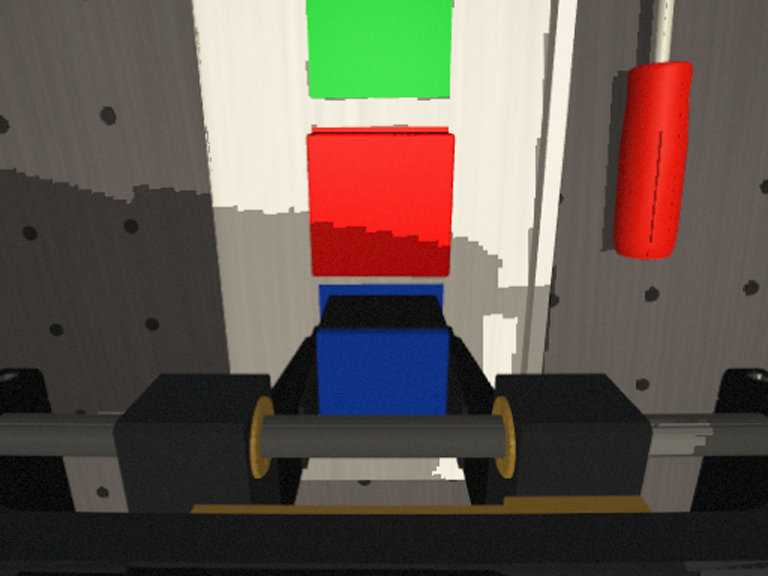

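The blue cube is centred on its label and red still sits well. I'll lower the last millimetre and release.

```bash
python3 -m pendant '[[0,0,1,0],[0,0,1.2,0]]';python3 -m pendant '[[0,0,0,0],[0,0,0,0],[0,0,0,0],[0,0,0,0]]' 0.35; python3 -m pendant '[[0,0,-20,0],[0,0,-60,0],[0,0,-110,0],[0,0,-140,0],[0,0,-140,0],[0,0,-140,0]]'; python3 - <<'E'
from h import *
go([429,-173,190],-14.3)
E
```

```text
t: 41.28
eef_pos: [666.6, -99.3, 49.8]
tcp_rot: [-3.138, 0.001, -0.064]
ft_force: [-0.6, 0.8, -1.2]
opening: 0.462
t: 41.78
eef_pos: [666.6, -99.3, 49.8]
tcp_rot: [-3.138, 0.001, -0.064]
ft_force: [-0.4, 0.0, -0.0]
opening: 0.652
t: 42.52
eef_pos: [666.3, -99.7, 189.7]
tcp_rot: [-3.138, 0.001, -0.064]
ft_force: [-0.5, 0.4, 0.4]
opening: 0.652
at [666.3 -99.7 189.7] yaw -3.6 j6 -0.19 t 42.52 -> row [-232.1, 88.2, -0.4, 10.7]
```

```bash
python3 -m pendant '[[-58,22,0,5],[-116,44,0,10.7],[-174,66,0,10.7],[-232,88,0,10.7],[-232,88,0,10.7],[-232,88,0,10.7],[-232,88,0,10.7]]';  python3 - <<'E'
from h import *
tp=pose();p=vision.read_camera("wrist");save(p,"w13.png",scale=1.5)
survey(p,tp)
go([429.2,-128.7,9],-14.3)
E
```

```text
t: 43.4
eef_pos: [430.0, -172.6, 189.2]
tcp_rot: [-3.138, 0.002, -0.25]
ft_force: [0.4, -0.6, 0.2]
opening: 0.65
green cube px [365. 199.] A 1860 err 0.017 xy 429.6 -129.6 yaw 76.3
blue label px [735.  56.] A 1988 err 0.131 xy 695.3 -100.7 yaw 87.2
at [ 430.  -172.5  189.2] yaw -14.3 j6 -0.28 t 43.45 -> row [-11.1, -41.5, 180.4, 0.0]
```

View pics/w13.png

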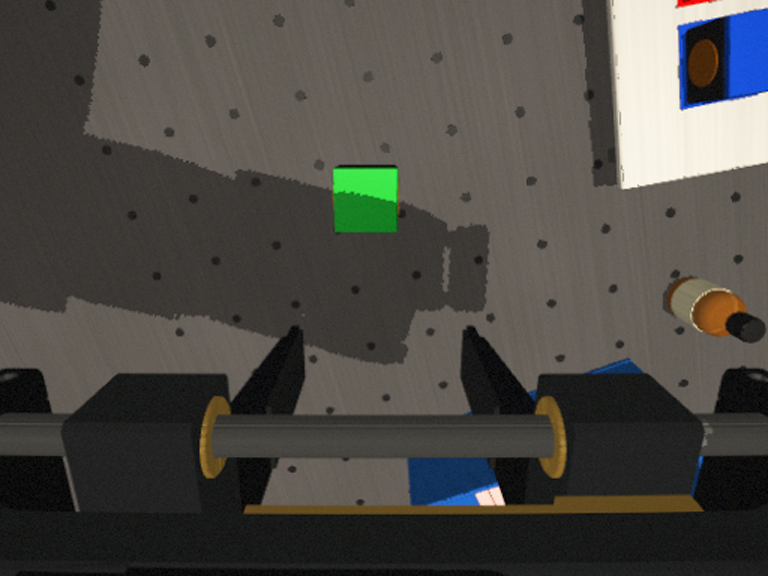

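```bash
python3 -m pendant '[[-6,-25,50,0],[-11,-41,100,0],[-11,-41,150,0],[-11,-41,175,0],[-11,-41,180,0],[-11,-41,180,0],[-11,-41,180,0]]'; python3 -m pendant '[[0,0,0,0],[0,0,0,0],[0,0,0,0],[0,0,0,0],[0,0,0,0]]' 1;  python3 -m pendant '[[0,0,-40,0],[0,0,-80,0],[0,0,-140,0],[0,0,-140,0],[0,0,-140,0]]'; python3 - <<'E'
from h import *
go([673.5,20.2,150],-3.7)
E
```

```text
t: 44.32
eef_pos: [429.8, -129.4, 10.3]
tcp_rot: [-3.138, 0.001, -0.249]
ft_force: [-0.3, 0.6, 1.0]
opening: 0.65
t: 44.95
eef_pos: [429.9, -129.5, 10.8]
tcp_rot: [-3.138, -0.0, -0.249]
ft_force: [-0.1, 0.6, 7.5]
opening: 0.462
t: 45.58
eef_pos: [429.4, -129.8, 150.4]
tcp_rot: [-3.138, 0.0, -0.249]
ft_force: [1.1, 0.2, -1.4]
opening: 0.463
at [ 429.4 -129.8  150.4] yaw -14.3 j6 -0.2 t 45.58 -> row [199.5, -205.6, 1.1, -10.6]
```

```bash
python3 -m pendant '[[40,-41,0,-4],[80,-82,0,-8],[120,-123,0,-10.6],[160,-164,0,-10.6],[199.5,-205.6,0,-10.6],[199.5,-205.6,0,-10.6],[199.5,-205.6,0,-10.6],[199.5,-205.6,0,-10.6]]';  python3 - <<'E'
from h import *
go([673.5,20.2,51],-3.7)
E
```

```text
t: 46.58
eef_pos: [672.5, 19.4, 150.3]
tcp_rot: [-3.138, 0.001, -0.065]
ft_force: [-0.4, -0.0, -1.6]
opening: 0.463
at [672.5  19.4 150.3] yaw -3.7 j6 -0.01 t 46.58 -> row [1.1, -0.5, 99.3, -0.0]
```

```bash
python3 -m pendant '[[1,-0.5,40,0],[1,-0.5,75,0],[1,-0.5,92,0],[1,-0.5,98.5,0],[1,-0.5,98.5,0],[1,-0.5,98.5,0]]'; python3 - <<'E'
from h import *
go([673.5,20.2,51],-3.7)
tp=pose();p=vision.read_camera("wrist");save(p,"w14.png",scale=1.5)
E
```

```text
t: 47.32
eef_pos: [674.0, 20.2, 53.1]
tcp_rot: [-3.138, -0.001, -0.065]
ft_force: [0.5, 0.1, -1.1]
opening: 0.465
at [674.   20.2  53.1] yaw -3.7 j6 -0.01 t 47.33 -> row [-0.5, 0.0, 2.1, -0.0]
```

View pics/w14.png

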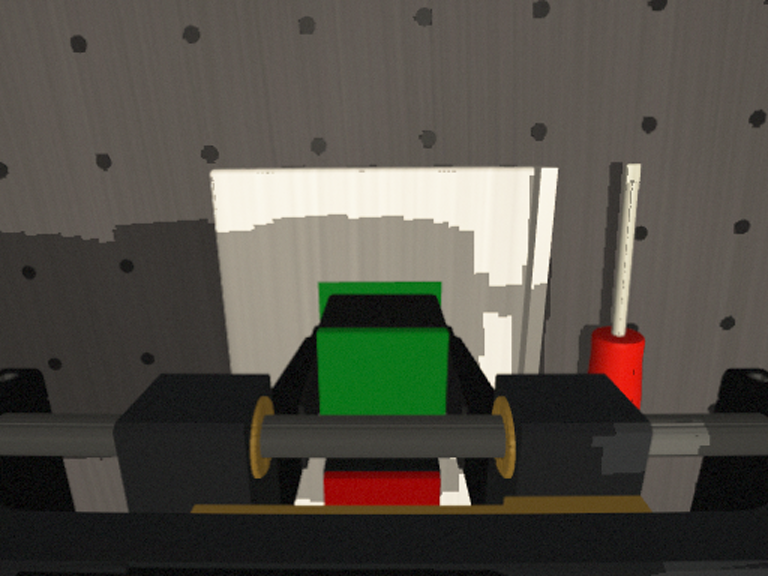

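```bash
python3 -m pendant '[[-0.7,0,1,0],[-0.7,0,2.2,0],[-0.7,0,2.2,0]]';python3 -m pendant '[[0,0,0,0],[0,0,0,0],[0,0,0,0],[0,0,0,0]]' 0.35; python3 -m pendant '[[0,0,-20,0],[0,0,-60,0],[0,0,-110,0],[0,0,-160,0],[0,0,-160,0],[0,0,-160,0]]'; python3 - <<'E'
from h import *
go([671,-90,260],-3.7)
E
```

```text
t: 47.75
eef_pos: [673.3, 20.3, 50.9]
tcp_rot: [-3.138, -0.001, -0.065]
ft_force: [-0.1, -0.6, -0.0]
opening: 0.462
t: 48.25
eef_pos: [673.2, 20.3, 50.9]
tcp_rot: [-3.138, -0.001, -0.065]
ft_force: [-0.2, 0.5, -0.9]
opening: 0.65
t: 49.0
eef_pos: [672.8, 19.8, 211.4]
tcp_rot: [-3.138, -0.001, -0.065]
ft_force: [0.4, 0.3, -0.2]
opening: 0.651
at [672.8  19.8 211.4] yaw -3.7 j6 -0.01 t 49.0 -> row [5.4, 109.5, -48.9, -0.0]
```

Time is plentiful, so I'll check the row from above.

```bash
python3 -m pendant '[[2,55,-25,0],[5,109,-49,0],[5,109,-49,0],[5,109,-49,0],[5,109,-49,0]]' 0; python3 - <<'E'
from h import *
tp=pose();p=vision.read_camera("wrist");save(p,"w15.png",scale=1.5)
PARTS["cube"]=[boxpts(-22,22,-22,22,80,80.01)]
K=p["pixels"]
for n,x,y in[("red",670,-39),("green",673.5,20),("blue",666.4,-99)]:
  for m,c,a in blobs(colmask(p,n),300):
    X=toz(p,c,80,tp)
    if abs(X[0]-x)<40 and abs(X[1]-y)<30:
        r=fit(p,"cube",m,x,y,tp)[0]; print(n,a,np.round(r[:3],3),np.degrees(r[3]))
E
```

```text
t: 49.62
eef_pos: [670.4, -88.2, 258.9]
tcp_rot: [-3.138, 0.001, -0.064]
ft_force: [0.0, -0.3, 0.9]
opening: 0.996
red 1677 [ 6.00000e-03  6.71235e+02 -3.68740e+01] 87.004497253444
green 1874 [7.00000e-03 6.73866e+02 1.79180e+01] 86.49714972491306
blue 1471 [ 7.60000e-02  6.66673e+02 -9.84630e+01] 85.05902521883425
```

View pics/w15.png

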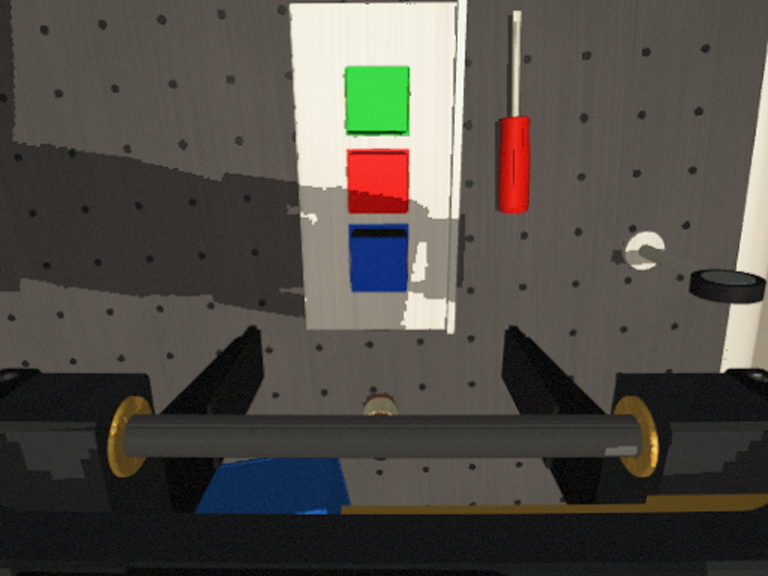

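The row at (377,100), (378,181) and (378,258) is aligned on the labels. Next I'll check the whole table, then switch the laser on.

```bash
python3 - <<'E'
from h import *
p=vision.read_camera("scene");save(p,"s4.png",scale=1.5)
go([498,441,225],-5.5)
E
```

```text
at [670.5 -88.3 259.3] yaw -3.6 j6 -0.17 t 49.73 -> row [-205.8, -517.1, 36.2, 1.9]
```

View pics/s4.png

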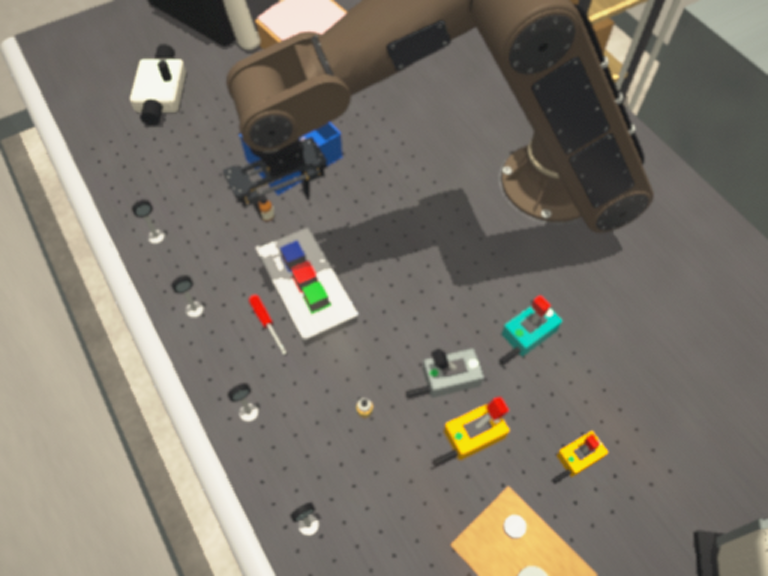

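Everything is away, the laser handle is still OFF and the lamp is still ON. I'll move above the laser handle.

```bash
python3 -m pendant '[[-23,-57,30,2],[-46,-115,30,2],[-69,-172,30,2],[-92,-230,30,2],[-115,-287,30,2],[-138,-345,30,2],[-161,-402,30,2],[-184,-460,30,2]]' 0; python3 - <<'E'
from h import *
go([498,441,225],-5.5)
E
```

```text
t: 50.72
eef_pos: [515.7, 382.2, 230.9]
tcp_rot: [-3.138, 0.0, -0.098]
ft_force: [0.7, -0.9, -0.8]
opening: 1.001
at [515.7 382.2 230.9] yaw -5.6 j6 0.63 t 50.73 -> row [-23.3, -56.8, 6.1, -0.1]
```

```bash
python3 -m pendant '[[-23,-57,6,0],[-23,-57,6,0],[-23,-57,50,0],[-23,-57,100,0],[-23,-57,127,0],[-23,-57,127,0],[-23,-57,127,0]]'; python3 -m pendant '[[15,0,0,0],[30,0,0,0],[45,0,0,0],[60,0,0,0],[72,0,0,0],[82,0,0,0],[86,0,0,0],[86,0,0,0]]'; python3 -m pendant '[[0,0,-50,0],[0,0,-110,0],[0,20,-130,0],[-20,70,-130,0],[-20,70,-130,0],[-20,70,-130,0]]';python3 - <<'E'
from h import *
tp=pose();p=vision.read_camera("wrist");save(p,"w16.png",scale=1.5)
s=vision.read_camera("scene");save(s,"s5.png",scale=1.5)
E
```

```text
t: 51.6
eef_pos: [498.9, 441.7, 105.5]
tcp_rot: [-3.137, -0.001, -0.098]
ft_force: [-0.4, 0.2, 0.6]
opening: 0.997
t: 52.6
eef_pos: [584.7, 433.2, 105.3]
tcp_rot: [-3.137, -0.001, -0.098]
ft_force: [-0.5, 0.6, 0.4]
opening: 0.998
t: 53.35
eef_pos: [557.9, 364.8, 235.0]
tcp_rot: [-3.137, -0.001, -0.098]
ft_force: [-0.1, -0.3, -0.6]
opening: 1.003
```

View pics/w16.png

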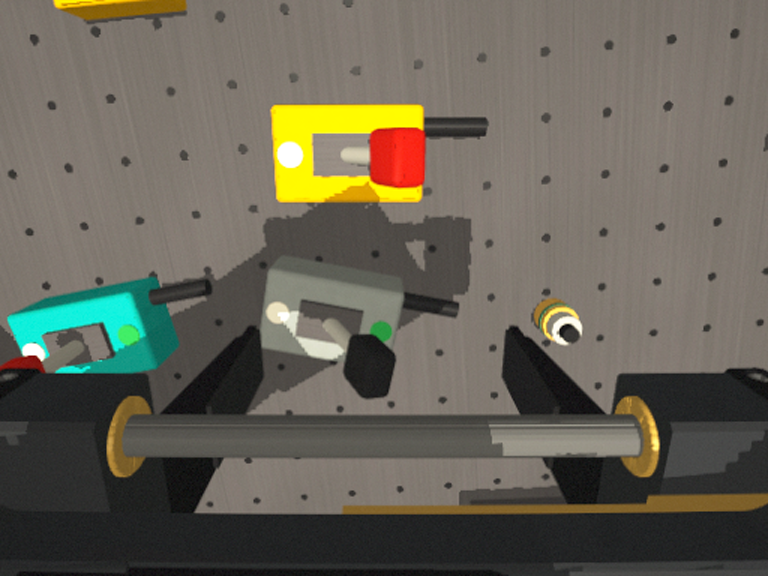

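View pics/s5.png

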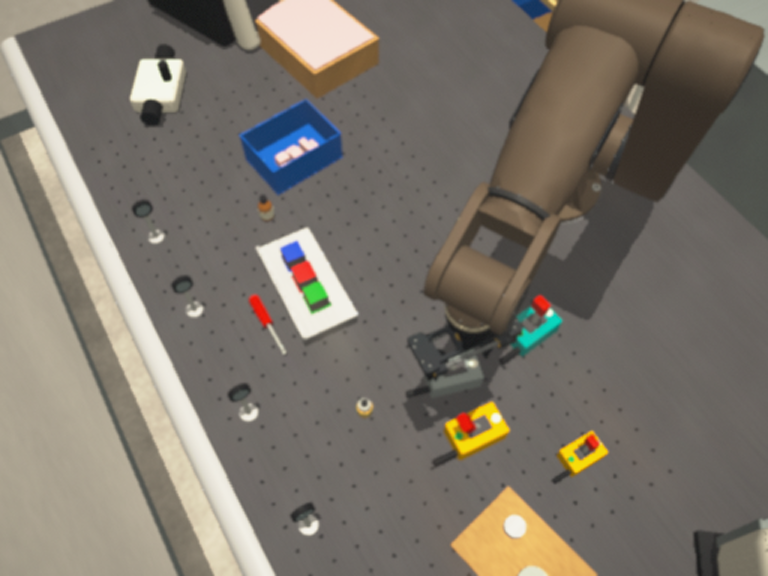

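```bash
python3 -c "
from cell import job,env
print(job.job_done(), env.state()['t'])"
```

```text
the job is handed in; nothing more can be done
the job is handed in; nothing more can be done
```

I handed the job in after about 53 s of the 208 s allowed. I switched the larger yellow isolator (the laser) off, and while it was off put all three pink offcuts in the bin and all three filter cubes on their labels. Then I switched it back on.

- **Switches:** the last pictures show the laser handle leaning to the green ON dot and the lamp still ON. The turquoise box and the small yellow box were not touched.
- **Offcuts:** three lie in the bin and none are left on the table. I never saw a fourth, so I take it as absent. One offcut was knocked aside during the run, so I measured it again before picking it up. My first grasp of another offcut closed too late and lifted nothing; the second try worked.
- **Cubes:** red, green and blue stand upright on their own labels and line up with them. My final fit from the wrist camera put each cube within about 1–2.5 mm of its label centre and within 1.5° of square. That fit was slightly muddied because the label rims showed around the cubes in the same colours; close views just before each release showed the rims even to about 1 mm.
- **Other items:** the oil bottle, objective and screwdriver are where they were, and the gripper was clear of everything at the end.

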